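# Swap the wedge under a tilting stand and hold it lifted

## Task

The thin wooden wedge in the mouth of the tilting stand is too thin to raise the platform: take it out and set it in the tray, flat side down, and only then take the thick wedge from the tray and push it along the stand's base under the front edge of the platform until the platform's two feet just lift off the base, by about 5 mm. Finish while holding: keep the thick wedge gripped, with it alone carrying the platform's front, and do not put anything down or let go at the end. Go gently, so that the sherd lying on the platform does not slide, and leave the loose sherd on the desk to the right of the stand where it is.

Things in the scene. Friction and masses are not known exactly. Their poses are not given: they have to be found in the camera images.
- stand: Fixed tilting stand: grey laminated base board 280 x 180 x 12 mm (x, y, z) on the desk with a hinged wooden platform. Origin on the desk under the board's middle line, 130 mm behind its front edge; x points from the open front (an 85 mm deep apron) to the hinge at the back, z up. The platform's rounded front edge lies 45 mm in front of the origin, its hinge 130 mm behind it.
- mouth (a point): The middle of the mouth, on the top face of the base board (12 mm above the desk) right below the platform's front edge; axes as the stand. The mouth is the gap under the front edge: 8 mm high when the platform is down, 104 mm wide between the two rubber feet, open over more than 100 mm in depth.
- platform (a joint): Tilt of the platform in rad: 0 when its two feet stand on the base, growing as the front edge rises (0.029 rad is 5 mm of lift at the front edge, 175 mm from the hinge). It falls back under its own weight; lifting the front edge takes about 3 N.
- platform_edge (a point): Middle of the front edge of the hinged platform, which is 175 mm long, 150 mm wide, 10 mm thick, with a cork mat on top and two rubber feet under its front corners. This point is 8 mm above the base board when the platform is down; x points to the hinge, z up.
- tray: Fixed shallow wooden tray, 150 x 170 mm (x, y), left or right of the stand: walls 13 mm high, 5 mm thick, floor 5 mm thick; a divider of wall height along x makes two bays, each 140 mm (x) by 77 mm (y). The bay at y = +41 mm holds the thick wedge, that at y = -41 mm is empty. Origin on the desk under its centre.
- thin_wedge_grip (a point): Grip point of the thin wedge: on the block's centre line, 34 mm above the underside (grasp it across the 30 mm width, along y); x points to the tip, which is 85 mm ahead, z up. Starts loose on the apron with its tip about 10 to 25 mm inside the stand's mouth.
- thick_wedge_grip (a point): Grip point of the thick wedge: on the block's centre line, 34 mm above the underside (grasp it across the 30 mm width, along y); x points to the tip, which is 85 mm ahead, z up. Pushed into the mouth it meets the platform's edge when the tip is about 17 mm in, and lifts it about 0.29 mm for each mm further.
- thin_wedge: One-piece wooden wedge, 100 mm long, 30 mm wide everywhere, flat underside: a grip block 30 x 30 mm, 53 mm tall, at one end, from which a ramp 70 mm long falls from 7 mm thick at the block to 3 mm at the tip. The flat one. Under 0.1 kg. Origin under the middle of the block; x points to the tip, 85 mm away, z up.
- thick_wedge: One-piece wooden wedge, 100 mm long, 30 mm wide everywhere, flat underside: a grip block 30 x 30 mm, 53 mm tall, at one end, from which a ramp 70 mm long falls from 23 mm thick at the block to 3 mm at the tip. The steep one; starts in one bay of the tray. Under 0.1 kg. Origin under the middle of the block; x points to the tip, 85 mm away, z up.
- glued_sherd_mid (a point): Middle of the flat grey-brown pottery sherd, 106 x 105 x 20 mm, that lies loose on the platform's cork mat; must not slide.
- right_sherd_mid (a point): Middle of a loose pottery sherd, 71 x 68 x 17 mm, on the desk to the right of the stand; leave alone.
Mind the look-alikes: they are no part of the job. Leave any pink or red look-alike of the thick_wedge alone.

How it is judged:
By the outcome, as a careful person would: the job done as asked, in the order asked, and still so for the second after the job is handed in, while the arm keeps its last pose, push and grip.
It also fails if it takes over 51 s, if anything falls off the work surface, if the arm or the gripper's body presses on something with over 40 N, if the wrist force passes 120 N, or if a joint passes its speed limit or range.

## Robot

A 6-joint arm with a two-finger parallel gripper is mounted at the origin on a cart in front of the work surface, level with it; the furniture and walls round the work are solid. World frame = base frame: x ahead of the robot, y to its left, z up, the work surface at z = 0. Lengths are in mm, angles in rad, forces in N, time in s.
With the tool pointing down it reaches from about 400 to 925 mm from the base axis. Payload 3.4 kg.
Tool frame: the origin (TCP) lies midway between the tips of the shut fingers; the grasp point (between the pads) lies r.grip_point_offset behind it (r.grip_point_offset is the distance from the TCP to the grasp point, in mm); z points along the fingers, y is the direction in which the jaws open and shut (so a half turn about z gives the same grasp; the last joint's range is limited). The gripper opens to 85 mm and grips with 20 to 120 N. Pads are 22 mm wide; open, the fingers measure 114 mm over their backs; the gripper's body (76 mm by 85 mm) begins 54 mm behind the grasp point. The pads swing forward as they close: fully open they stand 13 mm farther back than shut.
Start: joints at [1.157, 0.307, 1.506, -0, 1.328, -0.073], TCP at [191.67, 542.119, 194.805] pointing down, gripper open.
Joint ranges: [-3.12, 3.12], [-1.05, 2.28], [0.14, 2.33], [-1.42, 4.57], [0.1, 2.73], [-2.68, 2.68]. Speed limits (rad/s): [2.57, 2.57, 3.14, 3.14, 3.14, 3.14].

## Interface

Orientations are given as a rotation vector (axis times angle).
In Python, from bench import r gives the robot as it stands.
- The arm moves only by the tool step_arm, never from a script. Its arguments are lists of equal length, an entry for each row: "claw": the opening, from 0 (shut) to 1 (fully open); "travel": the shift along the tool's x, y, z in cm, a list of three; "angular": the turn, a rotation vector about the tool's x, y, z in rad, a list of three. In form: {"claw": [claw, ...], "travel": [[dx, dy, dz], ...], "angular": [[wx, wy, wz], ...]}. A call has 1 to 20 rows; each row is the pose to reach, as a shift and turn from the pose commanded when the call began, along the tool's axes at that moment; what a row does not reach only later rows make up. A row lasts 1/10 s, in which the tool goes at most 50 mm and 8.59 degrees, less where a joint would pass 70% of its speed; a pose out of reach is approached as far as the arm can. A call with a gripper value outside its range is refused whole. The fingers move at their own pace and stop on an object; the grip force is fixed at half the most. Time passes only in rows, so rows that repeat a pose let the fingers close. It gives the time, the measured TCP pose, the force and the opening at its end, in the units of the state.
- r.observe(): the state, without advancing time (a new reading comes with each control period).
- r.get_image(name): name is "side" or "top" or "wrist"; returns a dict with "frame" (400x640x3 uint8, red, green, blue), "depth" (400x640 float32, mm along the optical axis (not along the pixel's ray), 0 where there is no reading), "fx", "fy", "cx", "cy" (pixels), "dist" ([k1, k2, p1, p2, k3] as OpenCV has them; the pictures are not rectified), "origin" and "attitude" of the camera in the world; the wrist camera has in their place "T_tool_cam" (4x4, takes a point from camera to tool coordinates, whose origin is the TCP and whose axes are the flange's). Camera axes: x right, y up, looking along -z (the intrinsics and any distortion apply to the point x, -y, -z); pixel columns grow to the right and rows downward; lengths in mm; the calibration is good to about 2 mm. A picture is of the moment at which its call begins: read the wrist's pose just before it.
- r.finish_job(): hands the job in, once; it reports no verdict.
Trained networks look in a picture, given as the dict that the camera call returned (one of the last four; its "shot" number tells which), for a name from the list of things; names that differ only in an ending like _2 or _b are one class to them, and where a whole thing is asked for, a point or a joint stands for the part that bears it (a point fixed in the world has none). Each returns a list of dicts, best first, with "conf" (0 to 1); they miss things now and then, are a little off and sometimes report something else, mostly with a low value. They report only what shows in the picture. A call takes as long as a camera call. They do not tell look-alikes from the thing itself.
- r.search_frame(label, picture): "bbox" ([left, top, right, bottom] in pixels, round what is visible of it).
The state is a dict: "time_s": time; "joints": joint angles; "dq": joint speeds; "effort": joint torques, N m; "tool_pos": TCP position; "eef_rot": TCP orientation; "wrist_force": force on the tool from outside, world axes, zero at the start; "torque": the same for the moment, N m; "gripper_width": finger opening in mm.
Only numpy, scipy, OpenCV 4.12 (cv2) and the standard library are available. Lean on these libraries where they do the work, as an engineer would, in place of code of your own. Each camera call takes 0.05 s, during which the arm holds its last target.

## Working session

There is one attempt and no reset: what is moved stays moved. The work goes in short steps, Python scripts to look and compute and a tool call to move; the robot and the scene stay as the last step left them, time stands still between calls to the robot, and variables do not carry over. Pictures are saved under pics/ and viewed, and the job is handed in when it is done.

Besides the shell and the picture viewer there is one more tool, called after "Request:" as name(argument=value, ...), one argument or row to a line, values as JSON. step_arm: Moves the arm, as the interface text tells. Its arguments: {"type":"object","properties":{"claw":{"type":"array","items":{"type":"number"}},"travel":{"type":"array","items":{"type":"array","items":{"type":"number"}}},"angular":{"type":"array","items":{"type":"array","items":{"type":"number"}}}},"required":["claw","travel","angular"]}

```bash
ls; mkdir -p pics
python3 - <<'E'
from bench import r
import cv2,pickle
o=r.observe(); print({k:o[k] for k in o})
print(r.grip_point_offset)
for n in ("side","top"):
    p=r.get_image(n); pickle.dump(p,open(n+'.pkl','wb'))
    cv2.imwrite(f'pics/{n}0.png',p['frame'][:,:,::-1])
    print(n,p['origin'],p['attitude'],p['fx'],p['fy'],p['cx'],p['cy'],p['dist'],p['shot'])
    for l in ("thin_wedge","thick_wedge","tray","stand","right_sherd_mid","glued_sherd_mid","platform"):
        print(l,[(d['bbox'],round(d['conf'],2)) for d in r.search_frame(l,p)][:3])
E
```

```text
pics
{'time_s': 0.0, 'joints': array([ 1.15751055e+00,  3.07553705e-01,  1.50766206e+00, -2.73429548e-06,
        1.32844821e+00, -7.35072026e-02]), 'dq': array([-0.00097262, -0.00110192,  0.00100967,  0.00105532, -0.00047322,
        0.00029496]), 'effort': array([-1.92969615e-03, -4.57556033e+01, -2.51913750e+01, -2.08547099e-04,
        1.33298524e-02,  3.79067103e-06]), 'tool_pos': array([191.34658819, 541.39474383, 193.89647986]), 'eef_rot': array([-0.53107397, -3.09587383,  0.00315823]), 'wrist_force': array([-0.03340941, -0.64782818, -0.39954588]), 'torque': array([ 0.01231032, -0.0004204 , -0.02748213]), 'gripper_width': 85.55712296288644}
18.700000000000003
side [ 178.40172391 1305.90854592  839.49217873] [ 0.14714416 -1.43503327 -2.53065131] 443.12730258824473 443.12730258824473 326.94053311556155 195.60165153550074 [-0.08483349  0.          0.          0.          0.        ] 1
thin_wedge [([301.7, 189.9, 329.1, 206.1], 0.62)]
thick_wedge [([343.9, 170.9, 377.7, 191.0], 0.71), ([316.7, 152.8, 339.5, 173.1], 0.67), ([360.0, 157.2, 383.0, 177.8], 0.45)]
tray [([308.6, 149.9,
[... 286 characters left out ...]
43894092 1090.87680355] [ 0.15500031 -0.16189192 -1.60383026] 402.88565480344107 402.88565480344107 317.38792895421267 201.9206640436697 [-0.01978183  0.          0.          0.          0.        ] 2
thin_wedge [([311.2, 173.5, 329.9, 206.2], 0.53), ([299.7, 119.6, 346.2, 155.8], 0.49)]
thick_wedge [([376.7, 210.4, 395.1, 247.9], 0.89), ([419.2, 276.6, 448.6, 309.4], 0.79), ([408.6, 154.8, 428.6, 190.2], 0.63)]
tray [([400.8, 145.6, 468.3, 207.1], 0.92), ([297.1, 117.1, 348.7, 173.6], 0.49)]
stand [([288.5, 111.1, 357.3, 205.4], 0.65)]
right_sherd_mid [([288.8, 112.3, 352.5, 201.9], 0.22)]
glued_sherd_mid [([301.5, 119.9, 345.2, 156.7], 0.89)]
platform [([295.5, 116.2, 346.5, 173.8], 0.64)]
```

Run:
```python
import cv2
a=cv2.imread('pics/side0.png'); b=cv2.imread('pics/top0.png')
cv2.imwrite('pics/side0c.png',cv2.resize(a[130:240,230:400],None,fx=4.5,fy=4.5,interpolation=cv2.INTER_CUBIC))
cv2.imwrite('pics/top0c.png',cv2.resize(b[90:330,260:500],None,fx=2.5,fy=2.5,interpolation=cv2.INTER_CUBIC))
```

```text
(no output)
```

View pics/top0.png

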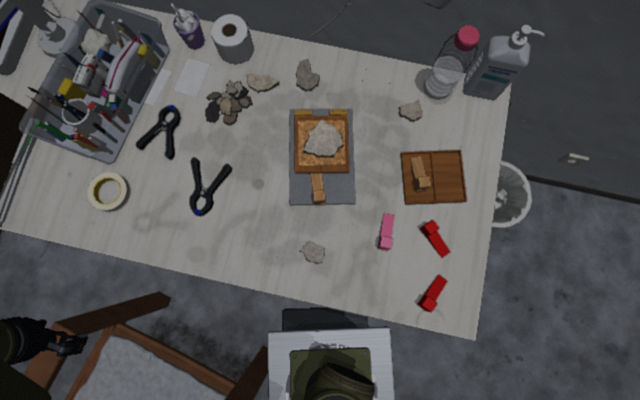

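View pics/side0.png

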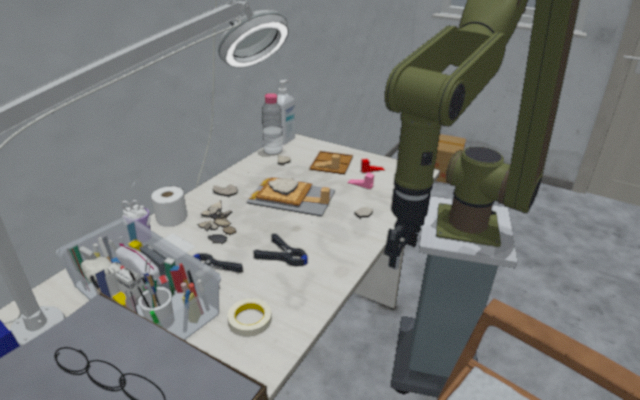

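```bash
ls -la pics
```

```text
total 1456
drwxr-xr-x 2 agent agent   4096 Dec  7 00:59 .
drwxr-xr-x 3 agent agent   4096 Dec  7 00:58 ..
-rw-r--r-- 1 agent agent 400715 Dec  7 00:58 side0.png
-rw-r--r-- 1 agent agent 333012 Dec  7 00:59 side0c.png
-rw-r--r-- 1 agent agent 378674 Dec  7 00:58 top0.png
-rw-r--r-- 1 agent agent 361832 Dec  7 00:59 top0c.png
```

View pics/top0c.png

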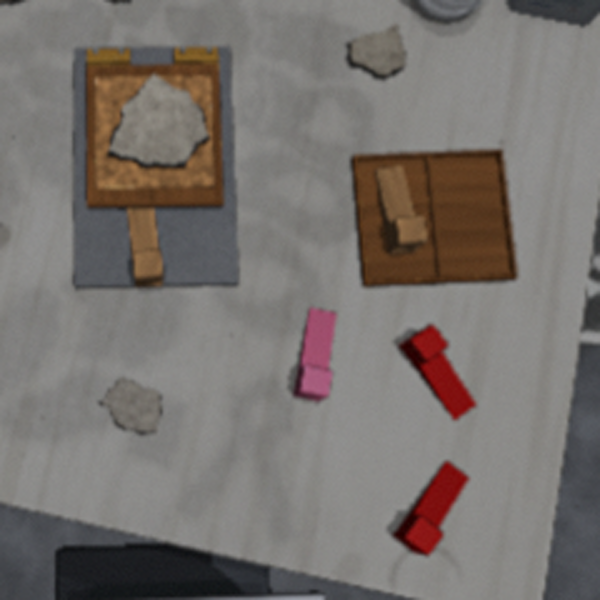

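View pics/side0c.png

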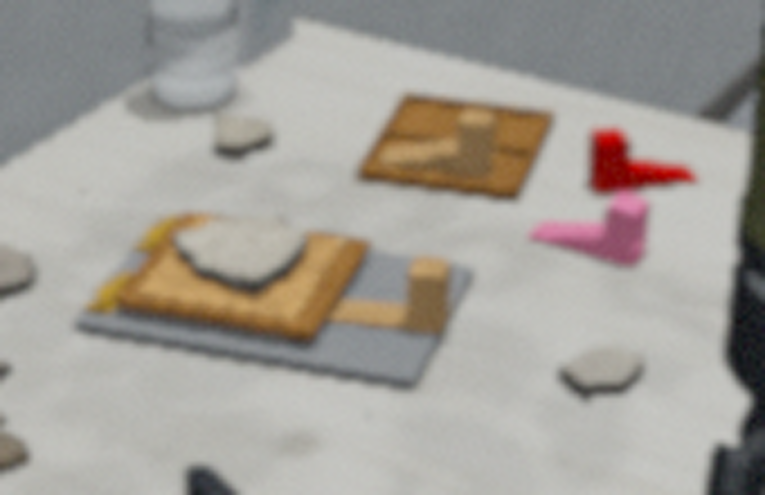

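The wooden wedges are the job: the thin one is in the stand at top pixel (319,188), and the thick one is in the tray's left bay at (420,173). The look-alikes are pink at (387,231) and red at (435,238) and (433,293). The right sherd is either at (410,110) or (313,251). Next I'll measure positions.

```bash
cat > h.py <<'E'
import numpy as np,cv2,pickle
from scipy.spatial.transform import Rotation as R
def K(p): return np.array([[p['fx'],0,p['cx']],[0,p['fy'],p['cy']],[0,0,1.]])
def pose(p,obs=None):
    if 'origin' in p: return R.from_rotvec(p['attitude']).as_matrix(),np.array(p['origin'])
    T=np.array(p['T_tool_cam']); Rt=R.from_rotvec(obs['eef_rot']).as_matrix()
    return Rt@T[:3,:3], Rt@T[:3,3]+obs['tool_pos']
def ray(p,uv,obs=None):
    uv=np.atleast_2d(np.array(uv,float))
    n=cv2.undistortPoints(uv[:,None],K(p),np.array(p['dist']))[:,0]
    d=np.c_[n[:,0],-n[:,1],-np.ones(len(n))]
    Rm,o=pose(p,obs); return d@Rm.T,o
def atz(p,uv,z,obs=None):
    d,o=ray(p,uv,obs); return o+d*((z-o[2])/d[:,2])[:,None]
def atdepth(p,uv,obs=None):
    d,o=ray(p,uv,obs); uv=np.atleast_2d(uv).astype(int)
    return o+d*p['depth'][uv[:,1],uv[:,0]][:,None]
def proj(p,P,obs=None):
    Rm,o=pose(p,obs); c=(np.atleast_2d(P)-o)@Rm; c=c*[1,-1,-1]
    return cv2.projectPoints(c[:,None],np.zeros(3),np.zeros(3),K(p),np.array(p['dist']))[0][:,0]
def cloud(p,obs=None):
    v,u=np.mgrid[0:400,0:640]; uv=np.c_[u.ravel(),v.ravel()].astype(float)
    d,o=ray(p,uv,obs); return (o+d*p['depth'].reshape(-1,1)).reshape(400,640,3)
E
python3 - <<'E'
from h import *
p=pickle.load(open('top.pkl','rb'))
np.set_printoptions(suppress=True,precision=1)
# crop px/2.5+(260,90)
C=lambda l:np.array(l)/2.5+[260,90]
print('stand corners',atz(p,C([[75,286],[238,285],[231,48],[75,48]]),12))
print('tray corners',atz(p,C([[352,157],[500,151],[516,276],[363,285]]),13))
print('thin blocktop',atz(p,C([[133,252],[161,250],[162,276],[135,280]]),12+53))
print('thin ramp',atz(p,C([[127,208],[155,208]]),16))
print('thick blocktop',atz(p,C([[391,220],[422,216],[427,240],[398,246]]),58))
print('thick tip',atz(p,C([[378,171],[404,166]]),8))
c=cloud(p)
for u,v in [(340,165),(319,196),(424,182),(417,162),(450,180),(313,251),(410,110),(250,180),(322,140)]: print((u,v),c[v,u])
E
```

```text
stand corners [[482.9  90.4  12. ]
 [477.1 -87.6  12. ]
 [754.4 -95.6  12. ]
 [761.4  83.4  12. ]]
tray corners [[ 618.  -223.7   13. ]
 [ 618.8 -391.1   13. ]
 [ 475.1 -392.8   13. ]
 [ 471.6 -223.9   13. ]]
thin blocktop [[506.2  25.6  65. ]
 [507.2  -3.7  65. ]
 [479.4  -3.6  65. ]
 [476.3  24.6  65. ]]
thin ramp [[567.7  30.5  16. ]
 [566.5  -0.5  16. ]]
thick blocktop [[ 532.  -249.1   58. ]
 [ 535.2 -282.5   58. ]
 [ 508.8 -285.3   58. ]
 [ 503.5 -254.    58. ]]
thick tip [[ 602.1 -252.8    8. ]
 [ 606.9 -282.6    8. ]]
(340, 165) [584.8 -50.6  27.4]
(319, 196) [492.2  11.   62.7]
(424, 182) [ 520.  -267.9   59.4]
(417, 162) [ 589.  -266.3   14.8]
(450, 180) [ 535.5 -355.4    8.2]
(313, 251) [354.   32.3  10.2]
(410, 110) [ 745.5 -260.7   12.8]
(250, 180) [559.2 201.1   0.1]
(322, 140) [653.1  -3.7  43.3]
```

```bash
cat >> h.py <<'E'
def plan(obs,pos,rotm):
    """travel cm, angular for a target pose from measured"""
    R0=R.from_rotvec(obs['eef_rot']).as_matrix()
    return R0.T@(np.array(pos)-obs['tool_pos'])/10, R.from_matrix(R0.T@rotm).as_rotvec()
def down(yaw):
    # tool z down, tool y at world direction yaw+90deg => jaws along y for yaw=0; x sign chosen later
    c,s=np.cos(yaw),np.sin(yaw)
    return np.array([[-c,-s,0],[-s,c,0],[0,0,-1.]])
E
python3 - <<'E'
from h import *
from bench import r
np.set_printoptions(suppress=True,precision=4)
o=r.observe(); print(R.from_rotvec(o['eef_rot']).as_matrix())
p=r.get_image('wrist'); print(p['T_tool_cam'],p['fx'],p['cx'],p['cy'],p['dist'])
cv2.imwrite('pics/w0.png',p['frame'][:,:,::-1])
for s in (1,-1):
  m=down(0)*[s,s,1]
  print(np.linalg.det(m),plan(o,[440,0,330],m))
E
```

```text
[[-0.9428  0.3333 -0.    ]
 [ 0.3333  0.9428 -0.    ]
 [-0.     -0.     -1.    ]]
[[  -0.0001    0.9631    0.2693   68.682 ]
 [   1.        0.0001   -0.0001    0.808 ]
 [  -0.0001    0.2693   -0.9631 -178.2073]
 [   0.        0.        0.        1.    ]] 337.3917086797057 322.2064360911563 196.14306512166223 [-0.0678  0.      0.      0.      0.    ]
1.0 (array([-41.4813, -42.8332, -13.5175]), array([-0.    , -0.    , -0.3398]))
1.0 (array([-41.4813, -42.8332, -13.5175]), array([-0.    ,  0.    ,  2.8018]))
```

View pics/w0.png

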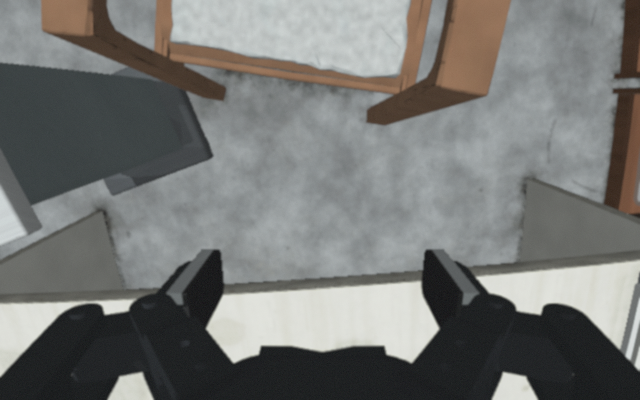

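Run:
```python
from h import *
from bench import r
np.set_printoptions(suppress=True,precision=4)
o=r.observe()
print(plan(o,[470,11,200],down(-0.025)))
```

```text
(array([-43.9477, -40.7954,  -0.5201]), array([ 0.0001, -0.    , -0.3149]))
```

Request:
step_arm(
  claw=[1, 1, 1, 1, 1, 1, 1, 1, 1, 1, 1, 1, 1, 1],
  travel=[
    [-43.9, -40.8, -0.5],
    [-43.9, -40.8, -0.5],
    [-43.9, -40.8, -0.5],
    [-43.9, -40.8, -0.5],
    [-43.9, -40.8, -0.5],
    [-43.9, -40.8, -0.5],
    [-43.9, -40.8, -0.5],
    [-43.9, -40.8, -0.5],
    [-43.9, -40.8, -0.5],
    [-43.9, -40.8, -0.5],
    [-43.9, -40.8, -0.5],
    [-43.9, -40.8, -0.5],
    [-43.9, -40.8, -0.5],
    [-43.9, -40.8, -0.5],
  ],
  angular=[
    [0, 0, -0.315],
    [0, 0, -0.315],
    [0, 0, -0.315],
    [0, 0, -0.315],
    [0, 0, -0.315],
    [0, 0, -0.315],
    [0, 0, -0.315],
    [0, 0, -0.315],
    [0, 0, -0.315],
    [0, 0, -0.315],
    [0, 0, -0.315],
    [0, 0, -0.315],
    [0, 0, -0.315],
    [0, 0, -0.315],
  ],
)

```text
time_s: 2.25
tool_pos: [470.0, 9.9, 199.7]
eef_rot: [-0.045, -3.141, -0.001]
wrist_force: [0.2, 0.2, -0.9]
gripper_width: 85.4
```

Run:
```python
from h import *
from bench import r
o=r.observe();p=r.get_image('wrist');pickle.dump((o,p),open('w1.pkl','wb'))
print(o['time_s'],o['tool_pos'],o['eef_rot'])
cv2.imwrite('pics/w1.png',p['frame'][:,:,::-1])
for l in ("thin_wedge","thick_wedge","platform","stand"): print(l,[(d['bbox'],round(d['conf'],2)) for d in r.search_frame(l,p)][:3])
```

```text
2.25 [470.02443603   9.87867395 199.68715252] [-4.45572933e-02 -3.14096157e+00 -5.14480879e-04]
thin_wedge [([308.0, 176.3, 342.2, 251.0], 0.82)]
thick_wedge [([7.5, 46.1, 82.2, 137.1], 0.86), ([123.0, 54.8, 180.1, 152.6], 0.83), ([48.8, 202.4, 121.5, 283.2], 0.67)]
platform []
stand [([234.7, 176.2, 394.6, 355.5], 0.68)]
```

View pics/w1.png

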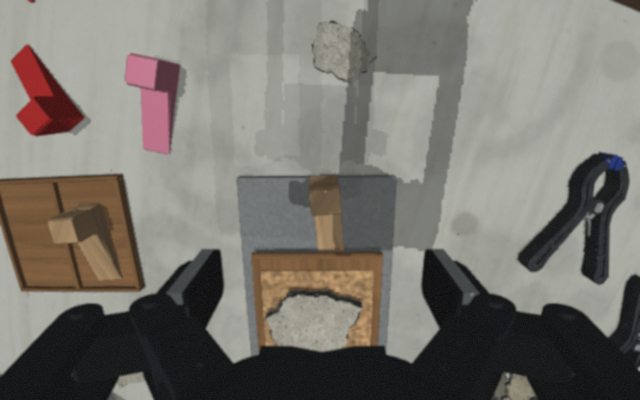

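The wrist view shows the thin wedge at (325,210), the thick one in the tray at (90,240), and the pink and red ones at the upper left. I'll fit poses from the depth.

```bash
cat >> h.py <<'E'
def fitrect(P):
    r_=cv2.minAreaRect(np.ascontiguousarray(P[:,:2],dtype=np.float32)); return r_
E
python3 - <<'E'
from h import *
np.set_printoptions(suppress=True,precision=2)
o,p=pickle.load(open('w1.pkl','rb')); c=cloud(p,o); f=p['frame'].astype(int)
v,u=np.mgrid[0:400,0:640]
def sel(b,z): return (u>=b[0])&(u<=b[2])&(v>=b[1])&(v<=b[3])&(c[...,2]>z[0])&(c[...,2]<z[1])&(p['depth']>0)
for n,b,z in [('thin top',(300,165,350,215),(58,72)),('thick top',(40,195,130,290),(50,66)),('thin ramp',(300,180,350,249),(12.5,25)),('thick ramp',(40,195,130,290),(6.5,35)),('board',(236,178,396,245),(9,14.5)),('platform',(250,250,385,262),(22,36)),('tray floor',(5,190,60,280),(2,9)),('desk',(200,100,300,170),(-9,9))]:
    P=c[sel(b,z)]; q=fitrect(P); print(n,len(P),P.mean(0),P.min(0),P.max(0),q)
cv2.imwrite('pics/w1a.png',cv2.resize(p['frame'][165:275,225:405,::-1],None,fx=4.4,fy=4.4,interpolation=cv2.INTER_CUBIC))
cv2.imwrite('pics/w1b.png',cv2.resize(p['frame'][165:300,0:160,::-1],None,fx=4.4,fy=4.4,interpolation=cv2.INTER_CUBIC))
E
```

```text
thin top 898 [493.58  12.95  63.71] [479.51  -2.41  58.09] [510.6   28.39  66.5 ] ((495.1455383300781, 13.013985633850098), (30.66526222229004, 29.88617515563965), 3.618746519088745)
thick top 771 [ 520.9  -265.52   56.01] [ 506.74 -284.97   50.02] [ 537.64 -251.4    59.1 ] ((522.8087158203125, -267.64691162109375), (30.401273727416992, 33.10834503173828), 4.296501159667969)
thin ramp 969 [544.6   16.27  16.01] [482.15 -17.61  12.51] [568.11  41.15  24.01] ((525.4512329101562, 13.108470916748047), (58.293601989746094, 85.04793548583984), 87.33545684814453)
thick ramp 2962 [ 559.85 -267.17   14.85] [ 493.27 -363.93    6.51] [ 621.42 -221.25   34.99] ((558.4459228515625, -292.0382995605469), (140.2226104736328, 129.4417266845703), 88.31779479980469)
board 8603 [522.51   0.04  11.18] [480.29 -88.13   9.  ] [567.22  92.52  14.5 ] ((523.6865234375, 2.5207595825195312), (179.6319580078125, 82.10502624511719), 88.40369415283203)
platform 1413 [571.2    2.53  28.03] [564.22 -73.91  22.11] [579.77  76.28  31.15] ((571.8600463867188, 1.1737442016601562), (150.04183959960938, 12.687154769897461), 88.61775970458984)
tray floor 4171 [ 545.37 -356.7     4.19] [ 486.95 -391.18    2.07] [ 610.86 -303.      9.  ] ((549.4161987304688, -347.82568359375), (87.66619873046875, 123.90520477294922), 89.06022644042969)
desk 7138 [434.64 -68.8   -0.89] [ 394.42 -130.16   -3.66] [475.98 -11.13   2.24] ((435.4643249511719, -70.66512298583984), (116.27651977539062, 78.31331634521484), 87.88822937011719)
```

View pics/w1a.png

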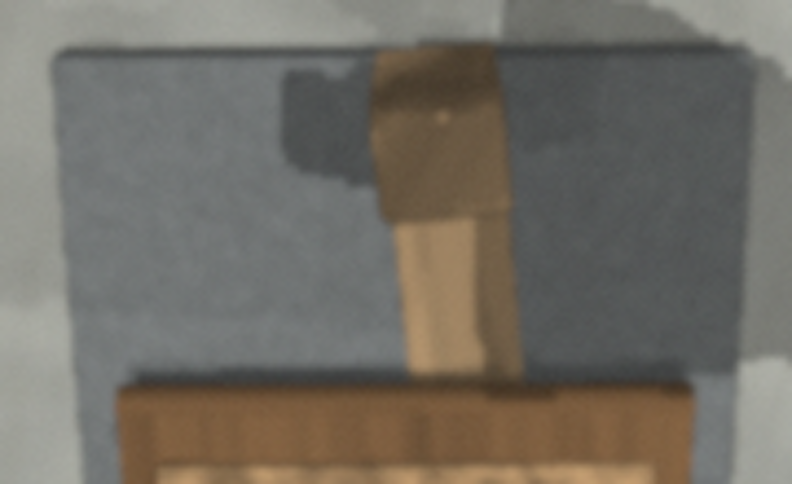

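View pics/w1b.png

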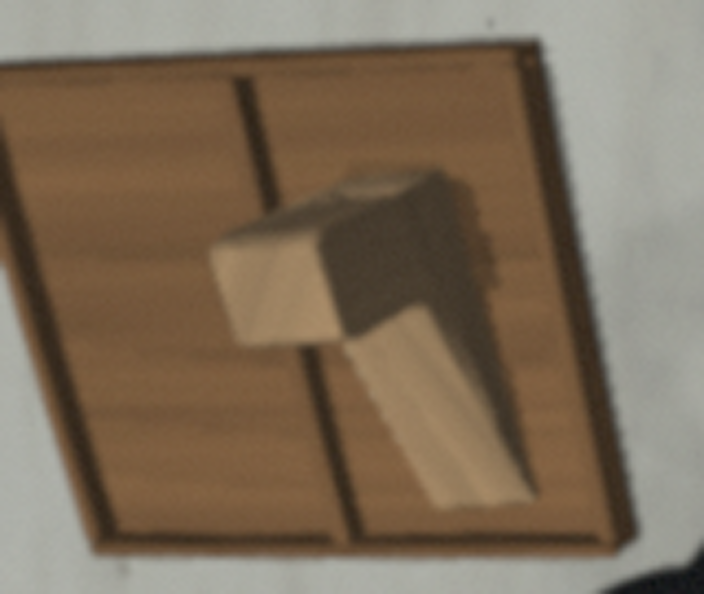

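```bash
cat > go.py <<'E'
import sys
from h import *
from bench import r
np.set_printoptions(suppress=True,precision=3)
o=r.observe(); print(o['tool_pos'],o['time_s'],o['gripper_width'],o['wrist_force'])
for a in sys.argv[1:]:
    x,y,z,w=map(float,a.split(',')); t,g=plan(o,[x,y,z],down(w)); print(a,t,g)
E
python3 go.py 495,13,110,0.06 495,13,27,0.06
```

```text
[468.809  12.486 199.823] 2.5 85.32410540899431 [0.122 0.273 0.015]
495,13,110,0.06 [-2.62   0.108  8.982] [ 0.    -0.    -0.083]
495,13,27,0.06 [-2.623  0.106 17.282] [ 0.    -0.    -0.083]
```

Request:
step_arm(
  claw=[0.8, 0.8, 0.8, 0.8, 0.8, 0.8, 0.8, 0.8, 0.8],
  travel=[
    [-2.6, 0.1, 5],
    [-2.6, 0.1, 9],
    [-2.6, 0.1, 11],
    [-2.6, 0.1, 13],
    [-2.6, 0.1, 15],
    [-2.6, 0.1, 16],
    [-2.6, 0.1, 17],
    [-2.6, 0.1, 17.2],
    [-2.6, 0.1, 17.2],
  ],
  angular=[
    [0, 0, -0.083],
    [0, 0, -0.083],
    [0, 0, -0.083],
    [0, 0, -0.083],
    [0, 0, -0.083],
    [0, 0, -0.083],
    [0, 0, -0.083],
    [0, 0, -0.083],
    [0, 0, -0.083],
  ],
)

```text
time_s: 3.4
tool_pos: [495.8, 11.7, 28.0]
eef_rot: [-0.092, 3.14, -0.0]
wrist_force: [0.6, 0.1, 0.8]
gripper_width: 68.6
```

Run:
```python
from h import *
from bench import r
for i in range(3):
  o=r.observe();p=r.get_image('wrist'); print(o['time_s'],o['tool_pos'],o['eef_rot'],o['wrist_force'])
cv2.imwrite('pics/w2.png',p['frame'][:,:,::-1])
```

```text
3.4 [495.80860371  11.73943246  28.02148645] [-9.22377991e-02  3.13988772e+00 -5.76246920e-05] [0.63362506 0.11062536 0.81520369]
3.45 [496.1182926   11.62585314  28.33895501] [-9.18088829e-02  3.13919818e+00 -1.44105646e-04] [ 0.00796439 -0.00218131 -0.15302003]
3.5 [496.30758236  11.53367372  28.50954228] [-9.15009230e-02  3.13875381e+00 -1.69465499e-04] [ 0.34240649 -0.42505568 -0.67805545]
```

View pics/w2.png

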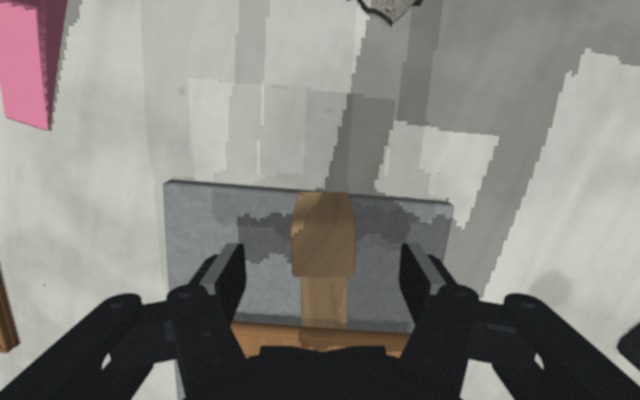

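The wedge sits centred between the fingers (block at about (323,235)) and aligned with them, so I'll close.

Request:
step_arm(
  claw=[0.2, 0.2, 0.2, 0.2, 0.2, 0.2, 0.2],
  travel=[
    [0, 0, 0],
    [0, 0, 0],
    [0, 0, 0],
    [0, 0, 0],
    [0, 0, 0],
    [0, 0, 0],
    [0, 0, 0],
  ],
  angular=[
    [0, 0, 0],
    [0, 0, 0],
    [0, 0, 0],
    [0, 0, 0],
    [0, 0, 0],
    [0, 0, 0],
    [0, 0, 0],
  ],
)

```text
time_s: 4.25
tool_pos: [495.9, 12.7, 29.0]
eef_rot: [-0.09, 3.139, 0.003]
wrist_force: [-1.4, 5.8, 10.5]
gripper_width: 17.6
```

Run:
```python
from h import *
from bench import r
o=r.observe();p=r.get_image('wrist'); print(o['time_s'],o['tool_pos'],o['gripper_width'],o['wrist_force'])
pickle.dump((o,p),open('w3.pkl','wb'))
cv2.imwrite('pics/w3.png',p['frame'][:,:,::-1])
c=cloud(p,o); print(c[230:262:6,322])
```

```text
4.25 [495.87270222  12.74010142  29.04859107] 17.615054397355138 [-1.38625034  5.83074619 10.49851539]
[[483.25130139  12.7840005   64.59913085]
 [486.06021148  12.94373267  64.85465927]
 [488.91340232  13.10606746  65.05952384]
 [492.28493531  13.29971118  64.17787189]
 [495.12585109  13.46104237  64.56499003]
 [498.29607123  13.64215554  64.32782086]]
```

View pics/w3.png

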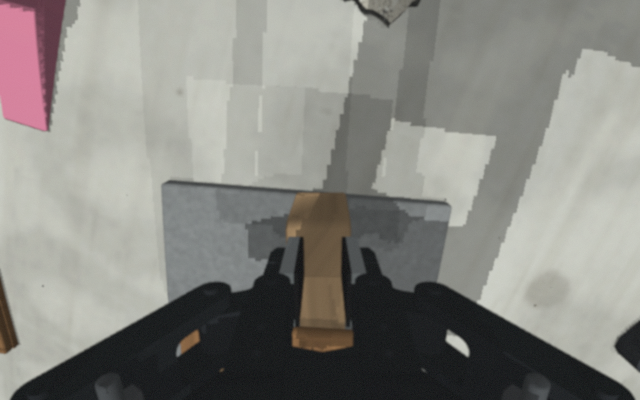

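Request:
step_arm(
  claw=[0, 0, 0],
  travel=[
    [0, 0, 0],
    [0, 0, 0],
    [0, 0, 0],
  ],
  angular=[
    [0, 0, 0],
    [0, 0, 0],
    [0, 0, 0],
  ],
)

```text
time_s: 4.6
tool_pos: [495.9, 14.2, 31.2]
eef_rot: [-0.089, 3.138, 0.007]
wrist_force: [-7.2, 10.6, 29.3]
gripper_width: -0.2
```

Run:
```python
from h import *
from bench import r
o=r.observe();p=r.get_image('wrist'); print(o['time_s'],o['tool_pos'],o['gripper_width'],o['wrist_force'],o['torque'])
cv2.imwrite('pics/w4.png',cv2.resize(p['frame'][170:370,200:450,::-1],None,fx=3,fy=3))
```

```text
4.6 [495.85762277  14.22864226  31.17696745] -0.23182412131396832 [-7.15491425 10.60080102 29.29256161] [ 1.74049708  1.22689931 -0.01020606]
```

View pics/w4.png

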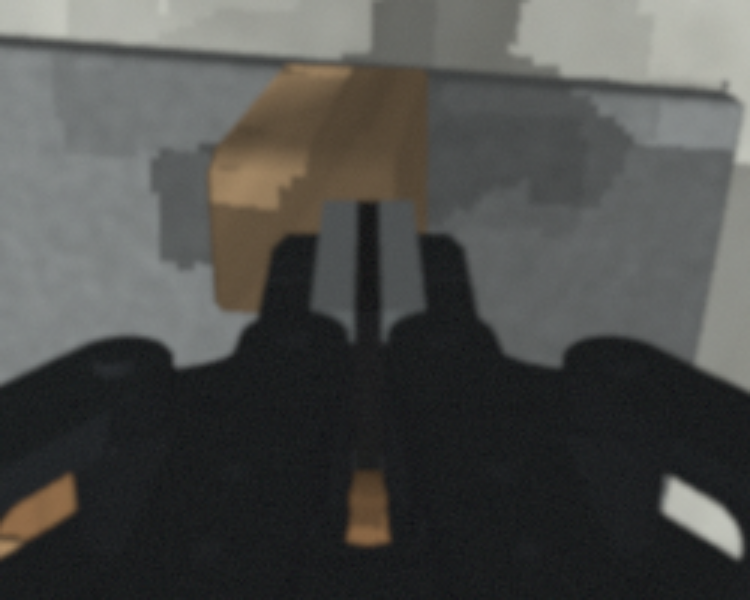

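Run:
```python
from h import *
from bench import r
np.set_printoptions(suppress=True,precision=1)
o=r.observe();p=r.get_image('wrist');pickle.dump((o,p),open('w5.pkl','wb'))
c=cloud(p,o)
for (u,v) in [(312,240),(312,250),(312,265),(335,240),(335,265),(300,270),(290,240),(280,245),(275,265),(285,250),(330,220),(310,215),(285,225),(330,200),(310,200),(325,340),(250,200),(400,230)]: print((u,v),c[v,u])
print(proj(p,[o['tool_pos'],o['tool_pos']+[0,0,18.7]],o))
a=r.get_image('top'); cv2.imwrite('pics/t5.png',cv2.resize(a['frame'][100:220,270:390,::-1],None,fx=5,fy=5))
a=r.get_image('side'); cv2.imwrite('pics/s5.png',cv2.resize(a['frame'][150:230,230:370,::-1],None,fx=5.5,fy=5.5))
```

```text
(312, 240) [484.7   9.9  75.3]
(312, 250) [485.4  10.2  83.9]
(312, 265) [484.9  10.5  97.6]
(335, 240) [484.6  19.9  74.1]
(335, 265) [484.8  18.9  97. ]
(300, 270) [488.4   6.1  95.4]
(290, 240) [489.6  -0.2  65.2]
(280, 245) [492.6  -4.9  64.6]
(275, 265) [503.8  -7.2  63.2]
(285, 250) [495.3  -2.5  64. ]
(330, 220) [479.4  17.6  63.5]
(310, 215) [479.9   8.3  56.4]
(285, 225) [483.2  -2.9  62.8]
(330, 200) [479.4  18.5  30.8]
(310, 200) [480.3   7.5  30. ]
(325, 340) [573.4  21.3  28.9]
(250, 200) [488.  -29.6  10.9]
(400, 230) [502.5  64.9  10.8]
[[320.5 227.8]
 [320.5 241. ]]
```

View pics/t5.png

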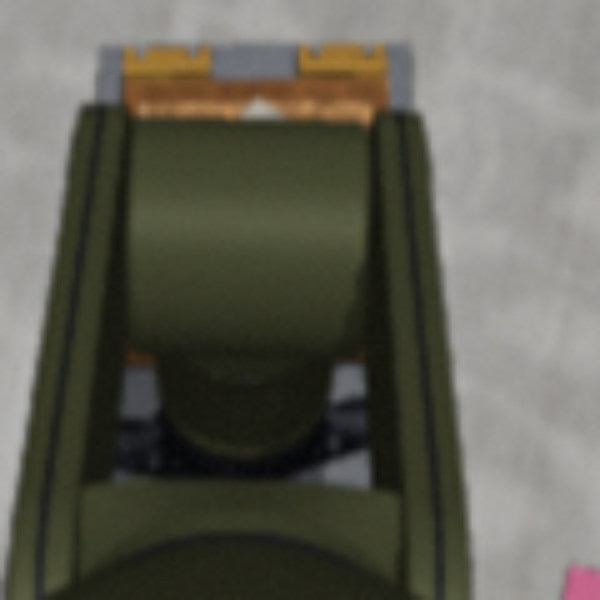

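View pics/s5.png

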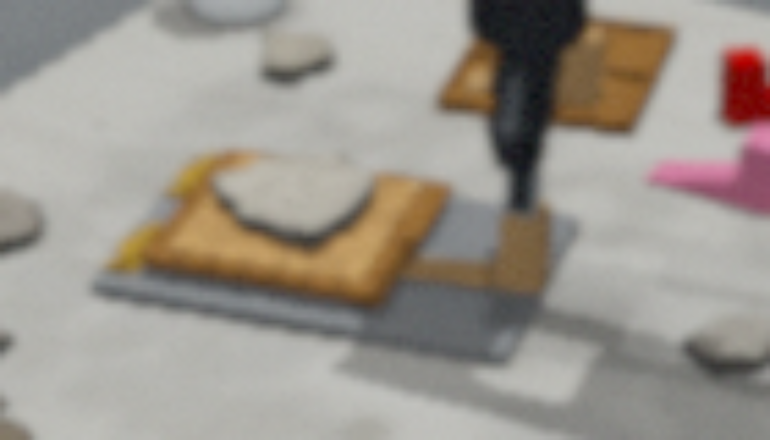

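The side view at about (520,200) shows the fingers standing on top of the block, not around it. The fingertips therefore seem to sit well short of the reported TCP. I'll measure the fingers in tool coordinates.

Run:
```python
from h import *
np.set_printoptions(suppress=True,precision=1)
for fn,cols in (('w5.pkl',[313,317,333,337,322]),('w3.pkl',[290,296,300,303,346,350,355]),('w1.pkl',[200,208,212,216,430,435])):
    o,p=pickle.load(open(fn,'rb')); c=cloud(p,o); Rt=R.from_rotvec(o['eef_rot']).as_matrix()
    t=(c-o['tool_pos'])@Rt
    print(fn,o['time_s'])
    for u in cols: print(u,[tuple(np.round(t[v,u]).astype(int)) for v in range(232,300,6)])
```

```text
w5.pkl 4.65
313 [(np.int64(11), np.int64(-3), np.int64(-35)), (np.int64(68), np.int64(1), np.int64(-178)), (np.int64(11), np.int64(-3), np.int64(-48)), (np.int64(10), np.int64(-3), np.int64(-52)), (np.int64(11), np.int64(-3), np.int64(-59)), (np.int64(11), np.int64(-2), np.int64(-64)), (np.int64(12), np.int64(-2), np.int64(-70)), (np.int64(10), np.int64(-2), np.int64(-72)), (np.int64(12), np.int64(-2), np.int64(-80)), (np.int64(12), np.int64(-2), np.int64(-83)), (np.int64(13), np.int64(-2), np.int64(-88)), (np.int64(12), np.int64(-2), np.int64(-90))]
317 [(np.int64(12), np.int64(-1), np.int64(-35)), (np.int64(11), np.int64(-1), np.int64(-41)), (np.int64(11), np.int64(-1), np.int64(-47)), (np.int64(11), np.int64(-1), np.int64(-53)), (np.int64(11), np.int64(-1), np.int64(-58)), (np.int64(11), np.int64(-1), np.int64(-64)), (np.int64(11), np.int64(-1), np.int64(-69)), (np.int64(11), np.int64(-1), np.int64(-74)), (np.int64(9), np.int64(-1), np.int64(-74)), (np.int64(7), np.int64(-1), np.int64(-75)), (np.int64(7), np.int64(-1), np.int64(-79)), (np.int64(7), np.int64(-1), np.int64(-81))]
33
[... 8054 characters left out ...]
), np.int64(-60)), (np.int64(-2), np.int64(44), np.int64(-60)), (np.int64(-3), np.int64(43), np.int64(-62)), (np.int64(-6), np.int64(44), np.int64(-62))]
435 [(np.int64(-82), np.int64(137), np.int64(199)), (np.int64(-91), np.int64(139), np.int64(201)), (np.int64(-98), np.int64(139), np.int64(200)), (np.int64(11), np.int64(47), np.int64(-54)), (np.int64(11), np.int64(45), np.int64(-59)), (np.int64(10), np.int64(44), np.int64(-63)), (np.int64(9), np.int64(43), np.int64(-65)), (np.int64(6), np.int64(44), np.int64(-64)), (np.int64(4), np.int64(43), np.int64(-66)), (np.int64(2), np.int64(44), np.int64(-66)), (np.int64(-1), np.int64(44), np.int64(-67)), (np.int64(-2), np.int64(43), np.int64(-68))]
```

The shut fingertips are at tool z ≈ -36, and about -50 when open, so the pads sit about 55 mm behind the reported TCP. I'll use that measured value for the rest of the job. Now I'll lift off, open, and remeasure the wedge.

Request:
step_arm(
  claw=[0, 0, 0.8, 0.8, 0.8, 0.8, 0.8],
  travel=[
    [0, 0, -2],
    [0, 0, -6],
    [0.5, 0, -10],
    [2, 0, -12],
    [2, 0, -12],
    [2, 0, -12],
    [2, 0, -12],
  ],
  angular=[
    [0, 0, 0],
    [0, 0, 0],
    [0, 0, 0],
    [0, 0, 0],
    [0, 0, 0],
    [0, 0, 0],
    [0, 0, 0],
  ],
)

```text
time_s: 5.5
tool_pos: [475.1, 10.3, 146.8]
eef_rot: [0.091, -3.139, -0.0]
wrist_force: [-0.3, -0.1, -0.1]
gripper_width: 68.2
```

```bash
cat > thin.py <<'E'
from h import *
from bench import r
np.set_printoptions(suppress=True,precision=2)
o=r.observe();p=r.get_image('wrist');pickle.dump((o,p),open('w6.pkl','wb'))
print(o['time_s'],o['tool_pos'],o['wrist_force'],o['gripper_width'])
c=cloud(p,o)
b=r.search_frame('thin_wedge',p); print([(d['bbox'],d['conf']) for d in b][:2])
X,Y,Z=c[...,0],c[...,1],c[...,2]
m=(p['depth']>0)&(X>460)&(X<530)&(abs(Y)<50)&(Z>60)&(Z<72)
P=c[m]; print('top',len(P),P.mean(0),P.min(0),P.max(0),fitrect(P))
m=(p['depth']>0)&(X>515)&(X<562)&(abs(Y)<50)&(Z>14.5)&(Z<24)
P=c[m]; print('ramp',len(P),P.mean(0),P.min(0),P.max(0),fitrect(P))
cv2.imwrite('pics/w6.png',p['frame'][:,:,::-1])
E
python3 thin.py
```

```text
5.5 [475.13  10.35 146.77] [-0.26 -0.09 -0.15] 68.24077647831234
[([303.9, 181.6, 342.3, 268.9], 0.73)]
top 1225 [493.7   13.07  63.84] [478.86  -2.24  60.05] [509.97  28.77  66.07] ((494.2695617675781, 13.084756851196289), (29.67401885986328, 29.861318588256836), 3.5592825412750244)
ramp 953 [543.38  16.56  16.33] [525.87   0.5   14.51] [562.    32.38  19.18] ((544.5110473632812, 16.299345016479492), (37.01133728027344, 29.639957427978516), 4.1200480461120605)
```

View pics/w6.png

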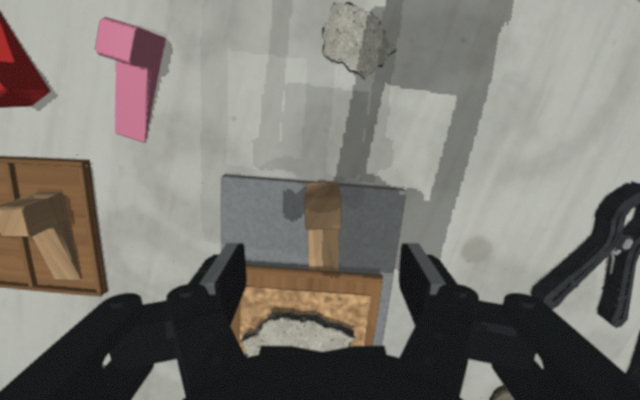

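The wedge hasn't moved: block at (495,13), yaw 0.06. I'll go down to a nominal TCP z of -11, which puts the pads at z ≈ 46.

```bash
python3 go.py 495,12.5,-11,0.063
```

```text
[475.074  10.365 146.433] 5.6 68.53017667385879 [0.114 0.293 0.317]
495,12.5,-11,0.063 [-2.042  0.092 15.738] [ 0.    -0.003 -0.005]
```

Request:
step_arm(
  claw=[0.8, 0.8, 0.8, 0.8, 0.8, 0.8, 0.8],
  travel=[
    [-2, 0.1, 4],
    [-2, 0.1, 8],
    [-2, 0.1, 11],
    [-2, 0.1, 13],
    [-2, 0.1, 15],
    [-2, 0.1, 15.7],
    [-2, 0.1, 15.7],
  ],
  angular=[
    [0, 0, -0.005],
    [0, 0, -0.005],
    [0, 0, -0.005],
    [0, 0, -0.005],
    [0, 0, -0.005],
    [0, 0, -0.005],
    [0, 0, -0.005],
  ],
)

```text
time_s: 6.3
tool_pos: [494.3, 12.5, -10.9]
eef_rot: [0.099, -3.136, -0.001]
wrist_force: [0.6, -0.6, -0.6]
gripper_width: 68.4
```

Request:
step_arm(
  claw=[0.5, 0.3, 0.2, 0.2, 0.2, 0.2],
  travel=[
    [0, 0, 0],
    [0, 0, 0],
    [0, 0, 0],
    [0, 0, 0],
    [0, 0, 0],
    [0, 0, 0],
  ],
  angular=[
    [0, 0, 0],
    [0, 0, 0],
    [0, 0, 0],
    [0, 0, 0],
    [0, 0, 0],
    [0, 0, 0],
  ],
)

```text
time_s: 6.9
tool_pos: [496.6, 12.4, -8.1]
eef_rot: [-0.099, 3.138, -0.0]
wrist_force: [-0.7, -0.1, 6.1]
gripper_width: 29.0
```

Run:
```python
from h import *
from bench import r
o=r.observe();p=r.get_image('wrist'); print(o['time_s'],o['tool_pos'],o['gripper_width'],o['wrist_force'],o['torque'])
pickle.dump((o,p),open('w7.pkl','wb'))
cv2.imwrite('pics/w7.png',p['frame'][:,:,::-1])
```

```text
6.9 [496.5885323   12.41537522  -8.10961236] 29.006546688212815 [-0.6799606  -0.09447795  6.07157159] [0.00993632 0.05119067 0.01803886]
```

View pics/w7.png

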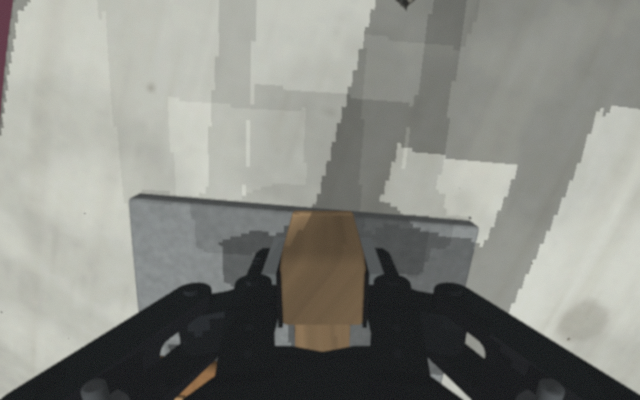

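Request:
step_arm(
  claw=[0.2, 0.2, 0.2, 0.2, 0.2, 0.2, 0.2, 0.2, 0.2, 0.2],
  travel=[
    [0.5, 0, -0.1],
    [1, 0, -0.1],
    [1.5, 0, -0.2],
    [2, 0, -0.2],
    [2.5, 0, -0.2],
    [2.8, 0, -0.3],
    [2.8, 0, -2],
    [2.8, 0, -5],
    [2.8, 0, -8],
    [2.8, 0, -8],
  ],
  angular=[
    [0, 0, 0],
    [0, 0, 0],
    [0, 0, 0],
    [0, 0, 0],
    [0, 0, 0],
    [0, 0, 0],
    [0, 0, 0],
    [0, 0, 0],
    [0, 0, 0],
    [0, 0, 0],
  ],
)

```text
time_s: 7.95
tool_pos: [470.8, 10.5, 74.2]
eef_rot: [-0.099, 3.132, -0.001]
wrist_force: [1.6, -0.5, -1.3]
gripper_width: 29.5
```

```bash
python3 go.py 511,-351,72,0.01 511,-351,-14,0.01;  python3 - <<'E'
from h import *
from bench import r
o=r.observe();p=r.get_image('wrist');cv2.imwrite('pics/w8.png',p['frame'][:,:,::-1])
E
```

```text
[470.784  10.495  74.189] 7.95 29.496298505632197 [ 1.6   -0.451 -1.273]
511,-351,72,0.01 [ -1.727 -36.331   0.27 ] [-0.001  0.008  0.053]
511,-351,-14,0.01 [ -1.66  -36.322   8.87 ] [-0.001  0.008  0.053]
```

View pics/w8.png

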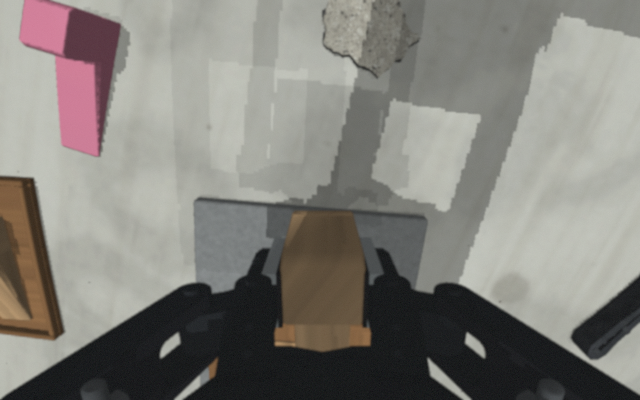

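Request:
step_arm(
  claw=[0.2, 0.2, 0.2, 0.2, 0.2, 0.2, 0.2, 0.2, 0.2, 0.2, 0.2, 0.2],
  travel=[
    [0, -2, -0.5],
    [0, -5, -0.5],
    [-0.3, -9, -0.5],
    [-0.6, -13, -0.5],
    [-0.9, -17, -0.5],
    [-1.2, -21, -0.5],
    [-1.5, -25, -0.5],
    [-1.7, -29, -0.5],
    [-1.7, -32, 0],
    [-1.7, -35, 0],
    [-1.7, -36.3, 0.2],
    [-1.7, -36.3, 0.2],
  ],
  angular=[
    [0, 0, 0.053],
    [0, 0, 0.053],
    [0, 0, 0.053],
    [0, 0, 0.053],
    [0, 0, 0.053],
    [0, 0, 0.053],
    [0, 0, 0.053],
    [0, 0, 0.053],
    [0, 0, 0.053],
    [0, 0, 0.053],
    [0, 0, 0.053],
    [0, 0, 0.053],
  ],
)

```text
time_s: 9.2
tool_pos: [506.8, -351.4, 67.1]
eef_rot: [0.013, -3.14, -0.002]
wrist_force: [0.3, 0.7, -0.3]
gripper_width: 29.1
```

```bash
python3 - <<'E'
from h import *
from bench import r
np.set_printoptions(suppress=True,precision=1)
r.get_image('wrist'); o=r.observe();p=r.get_image('wrist');cv2.imwrite('pics/w9.png',p['frame'][:,:,::-1]);pickle.dump((o,p),open('w9.pkl','wb'))
print(o['time_s'],o['tool_pos'],o['eef_rot'],o['gripper_width'])
E
python3 go.py 511,-351,-14,0.01
```

```text
9.25 [ 506.5 -349.8   67.4] [ 0.  -3.1 -0. ] 29.3860706246106
[ 506.504 -348.808   67.714] 9.3 29.46420507295114 [-0.146  0.383 -0.941]
511,-351,-14,0.01 [-0.464 -0.245  8.17 ] [ 0.003 -0.002 -0.   ]
```

View pics/w9.png

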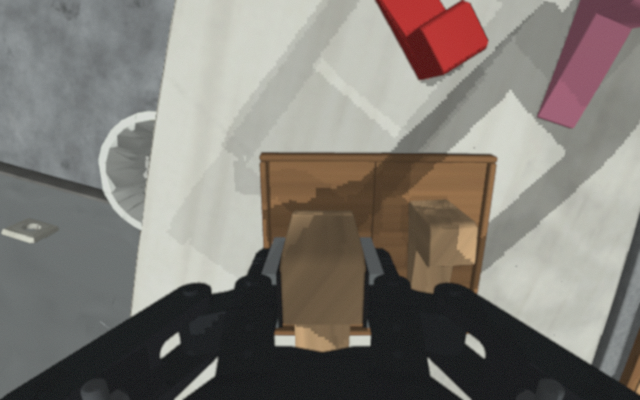

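Run:
```python
from h import *
np.set_printoptions(suppress=True,precision=1)
o,p=pickle.load(open('w9.pkl','rb'))
print(atz(p,[[261,154],[496,156],[375,158],[480,282],[265,230]],13,o))
c=cloud(p,o);X,Y,Z=c[...,0],c[...,1],c[...,2]
m=(p['depth']>0)&(X>480)&(X<550)&(Y>-300)&(Y<-235)&(Z>52)&(Z<64)
P=c[m]; print('thick top',len(P),P.mean(0),P.min(0),P.max(0),fitrect(P))
```

```text
[[ 473.1 -391.5   13. ]
 [ 472.6 -226.    13. ]
 [ 475.2 -312.2   13. ]
 [ 572.3 -223.7   13. ]
 [ 529.4 -390.7   13. ]]
thick top 2177 [ 520.4 -269.4   56.5] [ 506.6 -284.2   52.1] [ 537.9 -252.7   59.1] ((522.3765258789062, -268.4138488769531), (30.760927200317383, 30.47885513305664), 3.111361026763916)
```

Request:
step_arm(
  claw=[0.2, 0.2, 0.2, 0.2, 0.2, 0.2, 0.2, 0.2],
  travel=[
    [-0.4, -0.2, 3],
    [-0.4, -0.2, 5.5],
    [-0.4, -0.2, 7],
    [-0.4, -0.2, 7.5],
    [-0.4, -0.2, 7.8],
    [-0.4, -0.2, 8],
    [-0.4, -0.2, 8.1],
    [-0.4, -0.2, 8.1],
  ],
  angular=[
    [0, 0, 0],
    [0, 0, 0],
    [0, 0, 0],
    [0, 0, 0],
    [0, 0, 0],
    [0, 0, 0],
    [0, 0, 0],
    [0, 0, 0],
  ],
)

```text
time_s: 10.1
tool_pos: [512.0, -352.7, -11.4]
eef_rot: [-0.016, 3.14, -0.001]
wrist_force: [0.5, -1.0, -0.9]
gripper_width: 29.4
```

```bash
python3 go.py 511,-351,-14,0.01
```

```text
[ 511.994 -352.659  -11.432] 10.1 29.397887395092933 [ 0.47  -1.031 -0.937]
511,-351,-14,0.01 [0.098 0.167 0.257] [-0.001  0.001  0.   ]
```

Not in contact yet, so I'll lower the last 3–4 mm slowly.

Request:
step_arm(
  claw=[0.2, 0.2, 0.2, 0.2],
  travel=[
    [0.05, 0.1, 0.15],
    [0.05, 0.1, 0.3],
    [0.05, 0.1, 0.4],
    [0.05, 0.1, 0.4],
  ],
  angular=[
    [0, 0, 0],
    [0, 0, 0],
    [0, 0, 0],
    [0, 0, 0],
  ],
)

```text
time_s: 10.5
tool_pos: [511.1, -351.6, -15.1]
eef_rot: [-0.016, 3.141, -0.001]
wrist_force: [-1.8, 1.3, 6.7]
gripper_width: 29.1
```

Request:
step_arm(
  claw=[0.4, 0.5, 0.55, 0.55, 0.55, 0.55, 0.55, 0.55, 0.55],
  travel=[
    [0, 0, 0],
    [0, 0, -0.1],
    [0, 0, -0.2],
    [0, 0, -0.4],
    [0, 0, -3],
    [0, 0, -7],
    [0, 0, -11],
    [0, 2, -15],
    [0, 4, -17],
  ],
  angular=[
    [0, 0, 0],
    [0, 0, 0],
    [0, 0, 0],
    [0, 0, 0],
    [0, 0, 0],
    [0, 0, 0],
    [0, 0, 0],
    [0, 0, 0],
    [0, 0, 0],
  ],
)

```text
time_s: 11.4
tool_pos: [512.4, -312.8, 157.8]
eef_rot: [-0.014, 3.136, -0.006]
wrist_force: [0.2, -0.8, 1.3]
gripper_width: 46.8
```

Run:
```python
from h import *
from bench import r
np.set_printoptions(suppress=True,precision=2)
r.get_image('wrist');r.get_image('wrist');o=r.observe();p=r.get_image('wrist');cv2.imwrite('pics/w10.png',p['frame'][:,:,::-1]);pickle.dump((o,p),open('w10.pkl','wb'))
print(o['time_s'],o['tool_pos'],o['eef_rot'],o['gripper_width'])
c=cloud(p,o);X,Y,Z=c[...,0],c[...,1],c[...,2]
for n,y0,y1,za,zb,xa,xb in (('thick top',-300,-235,52,64,480,550),('thin top',-400,-320,52,64,480,550),('thick ramp',-300,-240,9,24,546,603),('thin ramp',-376,-325,7.5,12,540,600)):
  m=(p['depth']>0)&(X>xa)&(X<xb)&(Y>y0)&(Y<y1)&(Z>za)&(Z<zb)
  P=c[m]; print(n,len(P),P.mean(0),P.min(0),P.max(0),fitrect(P))
```

```text
11.5 [ 512.48 -310.72  157.92] [-0.02  3.14 -0.  ] 46.894526990667565
thick top 1155 [ 521.45 -268.23   56.65] [ 507.17 -283.69   52.01] [ 538.09 -252.24   59.15] ((522.8571166992188, -268.0065002441406), (30.119266510009766, 30.216068267822266), 3.733325481414795)
thin top 1198 [ 508.57 -350.17   56.64] [ 494.33 -365.76   52.05] [ 524.69 -335.23   58.8 ] ((509.39306640625, -350.4091491699219), (30.308290481567383, 30.23480987548828), 1.1191349029541016)
thick ramp 1144 [ 572.62 -266.15   17.27] [ 546.77 -281.52    9.01] [ 602.99 -249.96   23.98] ((574.4017333984375, -264.7956848144531), (57.20683670043945, 30.150348663330078), 3.5163064002990723)
thin ramp 1223 [ 563.88 -349.7     9.04] [ 540.3  -365.23    7.51] [ 594.58 -334.81   11.85] ((567.47705078125, -350.0666809082031), (54.2599983215332, 30.154874801635742), 0.5326791405677795)
```

View pics/w10.png

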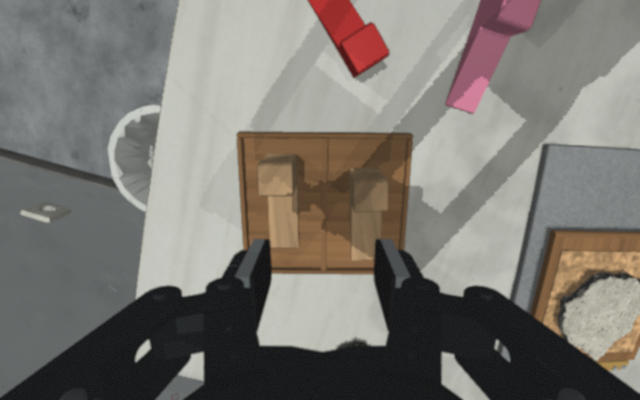

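```bash
python3 go.py 522.5,-268,60,0.062 522.5,-268,-16,0.062
```

```text
[ 511.514 -311.321  155.766] 11.55 46.9041142078434 [ 0.365  0.651 -0.457]
522.5,-268,60,0.062 [-1.119  4.342  9.57 ] [-0.002  0.003 -0.05 ]
522.5,-268,-16,0.062 [-1.096  4.36  17.17 ] [-0.002  0.003 -0.05 ]
```

Request:
step_arm(
  claw=[0.58, 0.58, 0.58, 0.58, 0.58, 0.58, 0.58, 0.58, 0.58],
  travel=[
    [-1.1, 4.3, 1],
    [-1.1, 4.3, 5],
    [-1.1, 4.3, 5.5],
    [-1.1, 4.3, 9],
    [-1.1, 4.3, 12],
    [-1.1, 4.3, 14.5],
    [-1.1, 4.3, 16],
    [-1.1, 4.3, 16.9],
    [-1.1, 4.3, 17],
  ],
  angular=[
    [0, 0, -0.05],
    [0, 0, -0.05],
    [0, 0, -0.05],
    [0, 0, -0.05],
    [0, 0, -0.05],
    [0, 0, -0.05],
    [0, 0, -0.05],
    [0, 0, -0.05],
    [0, 0, -0.05],
  ],
)

```text
time_s: 12.45
tool_pos: [520.0, -268.7, -17.7]
eef_rot: [0.093, -3.137, -0.002]
wrist_force: [-1.0, -0.4, -0.1]
gripper_width: 49.8
```

Run:
```python
from h import *
from bench import r
r.get_image('wrist');o=r.observe();p=r.get_image('wrist');cv2.imwrite('pics/w11.png',p['frame'][:,:,::-1])
print(o['time_s'],o['tool_pos'],o['eef_rot'],o['gripper_width'],o['wrist_force'])
```

```text
12.5 [ 520.70605215 -268.91636831  -16.8685644 ] [ 9.33441986e-02 -3.13888132e+00 -9.30792186e-04] 49.19308407499944 [ 0.44021734 -1.0273012   0.31514215]
```

View pics/w11.png

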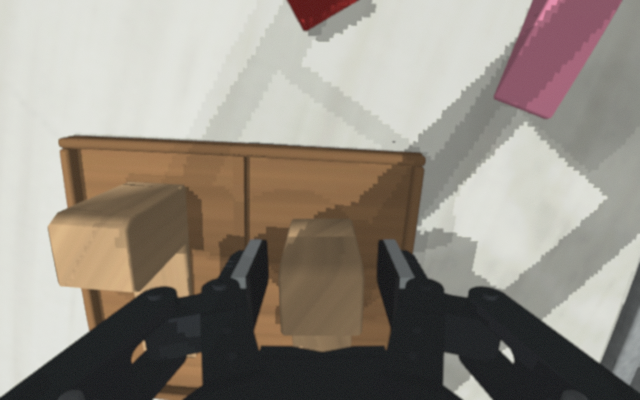

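The thick wedge is centred between the pads. I'll close and lift.

Request:
step_arm(
  claw=[0.4, 0.25, 0.2, 0.2, 0.2, 0.2, 0.2],
  travel=[
    [0, 0, 0],
    [0, 0, 0],
    [0, 0, 0],
    [0, 0, 0],
    [0, 0, 0],
    [0, 0, 0],
    [0, 0, -0.2],
  ],
  angular=[
    [0, 0, 0],
    [0, 0, 0],
    [0, 0, 0],
    [0, 0, 0],
    [0, 0, 0],
    [0, 0, 0],
    [0, 0, 0],
  ],
)

```text
time_s: 13.25
tool_pos: [521.1, -268.3, -13.9]
eef_rot: [-0.095, 3.14, -0.0]
wrist_force: [0.4, 0.9, -1.5]
gripper_width: 29.2
```

```bash
python3 go.py 522,-268,70,0.062 452,2,70,-0.028
```

```text
[ 521.148 -268.273  -13.925] 13.25 29.19388150048466 [ 0.403  0.911 -1.453]
522,-268,70,0.062 [-0.088  0.022 -8.392] [-0.     0.    -0.002]
452,2,70,-0.028 [ 5.273 27.394 -8.395] [-0.     0.     0.088]
```

Request:
step_arm(
  claw=[0.2, 0.2, 0.2, 0.2, 0.2, 0.2, 0.2, 0.2, 0.2, 0.2, 0.2, 0.2, 0.2, 0.2],
  travel=[
    [0, 0, -2],
    [0, 0, -5],
    [0.5, 1, -8],
    [1.5, 4, -9],
    [2.5, 8, -9],
    [3.5, 12, -9],
    [4.5, 16, -9],
    [5.3, 20, -9],
    [5.3, 23, -9],
    [5.3, 25.5, -8.5],
    [5.3, 27, -8.4],
    [5.3, 27.5, -8.4],
    [5.3, 27.5, -8.4],
    [5.3, 27.5, -8.4],
  ],
  angular=[
    [0, 0, 0],
    [0, 0, 0],
    [0, 0, 0.03],
    [0, 0, 0.088],
    [0, 0, 0.088],
    [0, 0, 0.088],
    [0, 0, 0.088],
    [0, 0, 0.088],
    [0, 0, 0.088],
    [0, 0, 0.088],
    [0, 0, 0.088],
    [0, 0, 0.088],
    [0, 0, 0.088],
    [0, 0, 0.088],
  ],
)

```text
time_s: 14.65
tool_pos: [451.9, 2.5, 69.8]
eef_rot: [0.044, 3.141, -0.001]
wrist_force: [-0.0, -1.0, -0.2]
gripper_width: 29.6
```

Run:
```python
from h import *
from bench import r
np.set_printoptions(suppress=True,precision=2)
r.get_image('wrist');r.get_image('wrist');o=r.observe();p=r.get_image('wrist');cv2.imwrite('pics/w12.png',p['frame'][:,:,::-1]);pickle.dump((o,p),open('w12.pkl','wb'))
print(o['time_s'],o['tool_pos'],o['eef_rot'],o['gripper_width'])
c=cloud(p,o);X,Y,Z=c[...,0],c[...,1],c[...,2];ok=p['depth']>0
m=ok&(X>420)&(X<490)&(abs(Y)<30)&(Z>120)&(Z<150); P=c[m]; print('block top',len(P),P.mean(0),fitrect(P))
m=ok&(X>470)&(X<560)&(abs(Y)<120)&(Z>8)&(Z<15); P=c[m]; print('board',P.mean(0),P.min(0),P.max(0),fitrect(P))
s=p.copy();
a=r.get_image('side'); pickle.dump(a,open('side12.pkl','wb')); cv2.imwrite('pics/s12.png',cv2.resize(a['frame'][150:230,230:370,::-1],None,fx=5.5,fy=5.5))
```

```text
14.75 [451.96   2.17  69.88] [ 0.05  3.14 -0.  ] 29.416623895437134
block top 9780 [446.75   2.8  138.88] ((451.1507873535156, -0.13151168823242188), (59.906612396240234, 28.333009719848633), 88.31700897216797)
board [499.16   6.54  10.95] [479.23 -87.     8.  ] [532.29  93.5   13.45] ((504.99139404296875, 3.2617950439453125), (179.6799774169922, 49.311641693115234), 88.18143463134766)
```

View pics/w12.png

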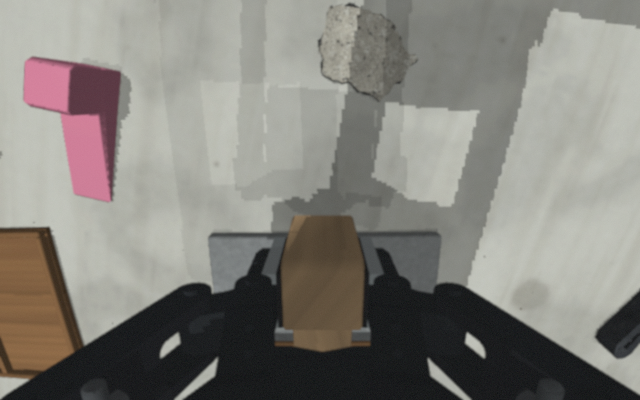

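View pics/s12.png

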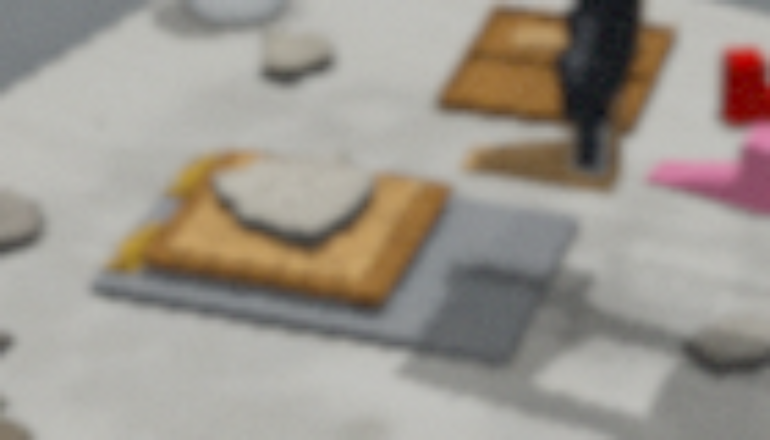

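```bash
python3 go.py 462,3.8,-5,-0.028 514,2.3,-9,-0.028
```

```text
[451.898   2.208  69.838] 14.85 29.223208547969257 [-0.618  0.481 -0.854]
462,3.8,-5,-0.028 [-1.004  0.19   7.484] [-0.     0.    -0.001]
514,2.3,-9,-0.028 [-6.206  0.191  7.885] [-0.     0.    -0.001]
```

Request:
step_arm(
  claw=[0.2, 0.2, 0.2, 0.2, 0.2, 0.2, 0.2],
  travel=[
    [-0.5, 0.2, 2],
    [-1, 0.2, 4],
    [-1, 0.2, 6],
    [-1, 0.2, 6.8],
    [-1, 0.2, 7.2],
    [-1, 0.2, 7.4],
    [-1, 0.2, 7.4],
  ],
  angular=[
    [0, 0, 0],
    [0, 0, 0],
    [0, 0, 0],
    [0, 0, 0],
    [0, 0, 0],
    [0, 0, 0],
    [0, 0, 0],
  ],
)

```text
time_s: 15.55
tool_pos: [462.1, 4.5, -3.8]
eef_rot: [0.044, 3.141, -0.0]
wrist_force: [-0.6, 0.5, -1.0]
gripper_width: 29.5
```

Run:
```python
from h import *
from bench import r
np.set_printoptions(suppress=True,precision=2)
r.get_image('wrist');o=r.observe();p=r.get_image('wrist');cv2.imwrite('pics/w13.png',p['frame'][:,:,::-1]);pickle.dump((o,p),open('w13.pkl','wb'))
print(o['time_s'],o['tool_pos'],o['eef_rot'],o['gripper_width'],o['wrist_force'])
a=r.get_image('side'); pickle.dump(a,open('side13.pkl','wb')); cv2.imwrite('pics/s13.png',cv2.resize(a['frame'][150:230,230:370,::-1],None,fx=5.5,fy=5.5))
```

```text
15.6 [462.25   4.58  -3.66] [ 0.04  3.14 -0.  ] 29.82945348156139 [ 0.12  0.07 -0.9 ]
```

View pics/w13.png

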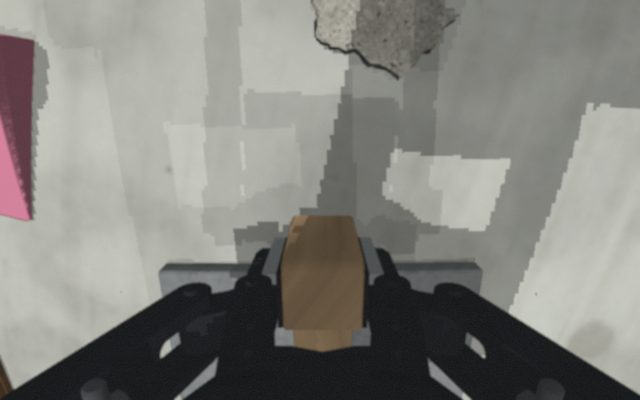

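View pics/s13.png

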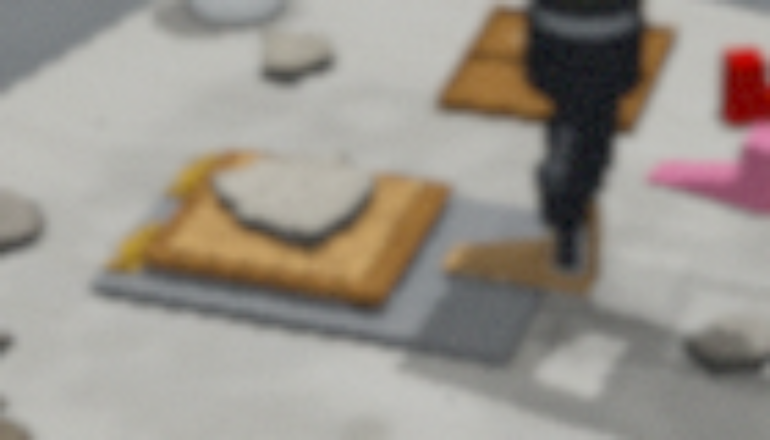

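Request:
step_arm(
  claw=[0.2, 0.2, 0.2, 0.2, 0.2],
  travel=[
    [0, 0, 0.1],
    [0, 0, 0.2],
    [0, 0, 0.3],
    [0, 0, 0.4],
    [0, 0, 0.4],
  ],
  angular=[
    [0, 0, 0],
    [0, 0, 0],
    [0, 0, 0],
    [0, 0, 0],
    [0, 0, 0],
  ],
)

```text
time_s: 16.2
tool_pos: [461.7, 4.7, -8.1]
eef_rot: [0.044, 3.141, -0.0]
wrist_force: [0.0, -0.6, 2.0]
gripper_width: 29.4
```

Request:
step_arm(
  claw=[0.2, 0.2, 0.2, 0.2, 0.2, 0.2, 0.2, 0.2, 0.2],
  travel=[
    [-0.4, 0, 0.02],
    [-0.8, 0, 0.02],
    [-1.2, 0, 0.02],
    [-1.6, 0, 0.02],
    [-2, 0, 0.02],
    [-2.4, 0, 0.02],
    [-2.8, 0, 0.02],
    [-2.8, 0, 0.02],
    [-2.8, 0, 0.02],
  ],
  angular=[
    [0, 0, 0],
    [0, 0, 0],
    [0, 0, 0],
    [0, 0, 0],
    [0, 0, 0],
    [0, 0, 0],
    [0, 0, 0],
    [0, 0, 0],
    [0, 0, 0],
  ],
)

```text
time_s: 17.1
tool_pos: [488.3, 4.0, -8.1]
eef_rot: [-0.044, -3.139, -0.0]
wrist_force: [-2.6, 0.9, 7.7]
gripper_width: 29.4
```

```bash
cat > look.py <<'E'
import sys
from h import *
from bench import r
np.set_printoptions(suppress=True,precision=2)
n=sys.argv[1]
o=r.observe();p=r.get_image('wrist');pickle.dump((o,p),open(f'w{n}.pkl','wb'))
cv2.imwrite(f'pics/w{n}.png',p['frame'][:,:,::-1])
print(o['time_s'],o['tool_pos'],o['eef_rot'],o['gripper_width'],o['wrist_force'],o['torque'])
a=r.get_image('side'); pickle.dump(a,open(f'side{n}.pkl','wb')); cv2.imwrite(f'pics/s{n}.png',cv2.resize(a['frame'][165:225,240:345,::-1],None,fx=7.5,fy=7.5,interpolation=cv2.INTER_CUBIC))
c=cloud(p,o);X,Y,Z=c[...,0],c[...,1],c[...,2];ok=p['depth']>0
# platform points: fit z vs x over visible top
m=ok&(X>568)&(X<575)&(abs(Y-1)<70)&(Z>20)&(Z<50); print('plat front band',m.sum(), np.median(Z[m]) if m.sum() else None)
E
python3 look.py 14
```

```text
17.1 [488.31   4.04  -8.14] [-0.04 -3.14 -0.  ] 29.40992925052054 [-2.58  0.94  7.68] [ 0.07  0.63 -0.01]
plat front band 45 24.021472142908124
```

View pics/w14.png

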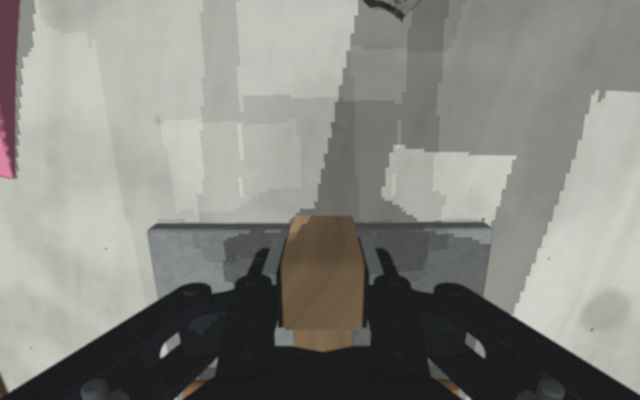

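View pics/s14.png

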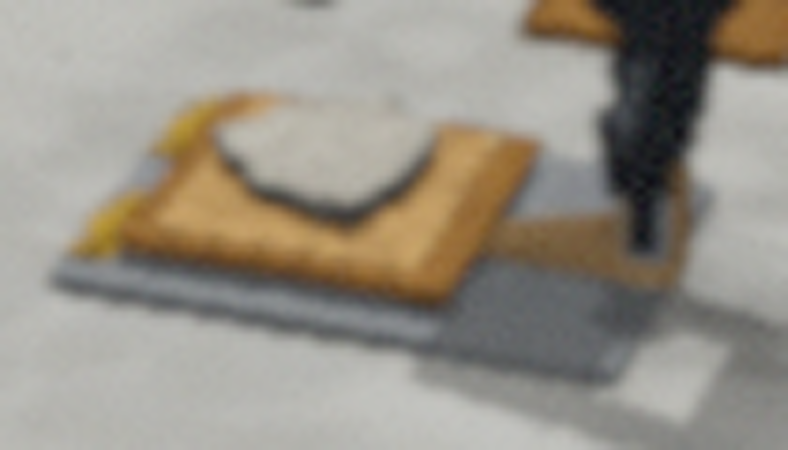

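```bash
cat > tilt.py <<'E'
import sys
from h import *
np.set_printoptions(suppress=True,precision=3)
def tilt(p,full=False):
    c=cloud(p);X,Y,Z=c[...,0],c[...,1],c[...,2];ok=p['depth']>0
    # stand frame: origin (610,0), yaw -0.027
    dx,dy=X-610,Y-0.0; cs,sn=np.cos(-.027),np.sin(-.027)
    xs=cs*dx+sn*dy; ys=-sn*dx+cs*dy
    f=p['frame'].astype(int); warm=(f[...,0]-f[...,2])>35
    b=ok&(xs>-35)&(xs<115)&(abs(ys)<66)
    m=b&warm&(Z>18)&(Z<50)
    A=np.c_[xs[m],ys[m],np.ones(m.sum())]; z=Z[m]
    w=np.ones(len(z),bool)
    for _ in range(6):
        k=np.linalg.lstsq(A[w],z[w],rcond=None)[0]; res=z-A@k; s=max(1.0,np.std(res[w])); w=abs(res)<2.2*s
    # board apron reference
    bm=ok&(xs>-125)&(xs<-60)&(ys>30)&(ys<85)&(Z>5)&(Z<18)
    return -k[0],k[2]+k[0]*-45,k[2]+k[0]*130,w.sum(),np.std(res[w]),np.median(Z[bm]) if bm.any() else None
if __name__=='__main__':
    for n in sys.argv[1:]: print(n,tilt(pickle.load(open(n,'rb'))))
E
python3 tilt.py side.pkl side12.pkl side13.pkl side14.pkl top.pkl
```

```text
side.pkl (np.float64(-0.002145872970079421), np.float64(31.906320401068395), np.float64(32.2818481708323), np.int64(402), np.float64(1.5589107160745836), np.float64(12.901477435370339))
side12.pkl (np.float64(-0.0030476306798959555), np.float64(32.132563559413015), np.float64(32.66589892839481), np.int64(426), np.float64(1.8224317199172058), np.float64(12.926334587964789))
side13.pkl (np.float64(-0.0033099587227307286), np.float64(31.838726989502195), np.float64(32.417969765980075), np.int64(432), np.float64(1.9080945585765752), np.float64(12.940814006316373))
side14.pkl (np.float64(-0.0032735387032442422), np.float64(32.12400061437945), np.float64(32.69686988744719), np.int64(422), np.float64(1.6676073505099918), np.float64(12.603070927487693))
top.pkl (np.float64(-0.00443296688229049), np.float64(31.214991546445475), np.float64(31.99076075084631), np.int64(1313), np.float64(1.8530485945760538), np.float64(11.852535559419039))
```

Tilt from the side camera's depth repeats to about 0.001 rad. I'll push on slowly.

Request:
step_arm(
  claw=[0.2, 0.2, 0.2, 0.2, 0.2, 0.2, 0.2, 0.2, 0.2, 0.2, 0.2, 0.2],
  travel=[
    [-0.2, 0.02, -0.02],
    [-0.4, 0.02, -0.02],
    [-0.6, 0.02, -0.02],
    [-0.8, 0, -0.02],
    [-0.95, 0, -0.02],
    [-1.1, 0, -0.02],
    [-1.25, 0, -0.02],
    [-1.4, 0, -0.02],
    [-1.55, 0, -0.02],
    [-1.7, 0, -0.02],
    [-1.7, 0, -0.02],
    [-1.7, 0, -0.02],
  ],
  angular=[
    [0, 0, 0],
    [0, 0, 0],
    [0, 0, 0],
    [0, 0, 0],
    [0, 0, 0],
    [0, 0, 0],
    [0, 0, 0],
    [0, 0, 0],
    [0, 0, 0],
    [0, 0, 0],
    [0, 0, 0],
    [0, 0, 0],
  ],
)

```text
time_s: 18.4
tool_pos: [501.8, 3.7, -8.1]
eef_rot: [-0.043, -3.133, -0.0]
wrist_force: [-10.3, 0.1, 11.8]
gripper_width: 29.5
```

```bash
python3 look.py 15; python3 tilt.py side15.pkl
```

```text
18.4 [501.78   3.7   -8.14] [-0.04 -3.13 -0.  ] 29.487855479933774 [-10.26   0.07  11.84] [0.04 1.19 0.01]
plat front band 329 28.74760612864216
side15.pkl (np.float64(-0.0015195248542622028), np.float64(32.142597042490735), np.float64(32.40851389198662), np.int64(419), np.float64(1.8000704040177022), np.float64(12.886674907664997))
```

View pics/s15.png

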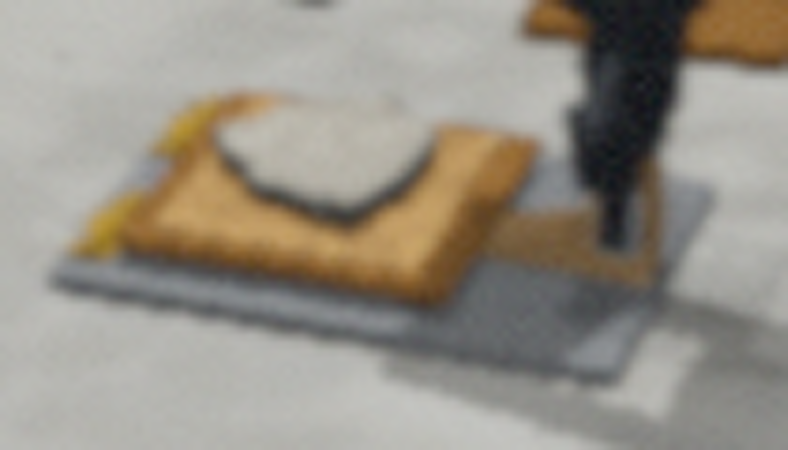

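Request:
step_arm(
  claw=[0.2, 0.2, 0.2, 0.2, 0.2, 0.2, 0.2, 0.2],
  travel=[
    [-0.12, 0, 0],
    [-0.25, 0, 0],
    [-0.37, 0, 0],
    [-0.5, 0, 0],
    [-0.62, 0, 0],
    [-0.75, 0, 0],
    [-0.75, 0, 0],
    [-0.75, 0, 0],
  ],
  angular=[
    [0, 0, 0],
    [0, 0, 0],
    [0, 0, 0],
    [0, 0, 0],
    [0, 0, 0],
    [0, 0, 0],
    [0, 0, 0],
    [0, 0, 0],
  ],
)

```text
time_s: 19.3
tool_pos: [504.0, 3.8, -8.2]
eef_rot: [-0.043, -3.125, -0.001]
wrist_force: [-18.4, 0.5, 22.1]
gripper_width: 29.0
```

```bash
python3 look.py 16; python3 tilt.py side16.pkl
```

```text
19.3 [503.98   3.8   -8.17] [-0.04 -3.12 -0.  ] 28.95979515294503 [-18.36   0.46  22.08] [-0.13  2.22  0.05]
plat front band 321 29.381069559566157
side16.pkl (np.float64(0.0012769494624622066), np.float64(32.801360430557914), np.float64(32.57789427462703), np.int64(425), np.float64(1.6903944073849586), np.float64(12.91079452826682))
```

View pics/w16.png

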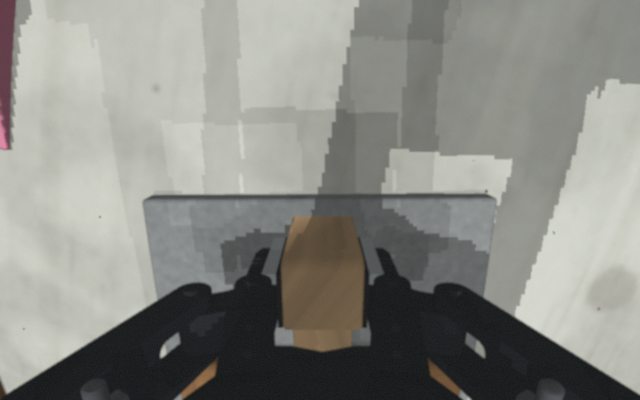

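Side force is growing along with downward pressing, and the tool is pitching a little. I'll ease the vertical press before going on.

Request:
step_arm(
  claw=[0.2, 0.2, 0.2, 0.2],
  travel=[
    [0, 0, -0.1],
    [0, 0, -0.2],
    [0, 0, -0.2],
    [0, 0, -0.2],
  ],
  angular=[
    [0, 0, 0],
    [0, 0, 0],
    [0, 0, 0],
    [0, 0, 0],
  ],
)

```text
time_s: 19.8
tool_pos: [512.9, 3.4, -7.0]
eef_rot: [-0.044, -3.138, -0.0]
wrist_force: [-4.0, 0.4, -3.7]
gripper_width: 29.5
```

```bash
python3 look.py 17; python3 tilt.py side17.pkl; python3 -c "
from bench import r; import numpy as np
from scipy.spatial.transform import Rotation as R
print(R.from_rotvec(r.observe()['eef_rot']).as_matrix().round(4))"
```

```text
19.8 [512.91   3.35  -7.01] [-0.04 -3.14 -0.  ] 29.482453092984667 [-4.01  0.39 -3.74] [-0.    0.82 -0.02]
plat front band 166 33.14326237067026
side17.pkl (np.float64(0.023430261681798296), np.float64(36.87980980342673), np.float64(32.77951400911203), np.int64(402), np.float64(1.6722017409970593), np.float64(13.421064767952998))
[[-9.996e-01  2.780e-02 -1.800e-03]
 [ 2.780e-02  9.996e-01  1.000e-04]
 [ 1.800e-03  1.000e-04 -1.000e+00]]
```

View pics/s17.png

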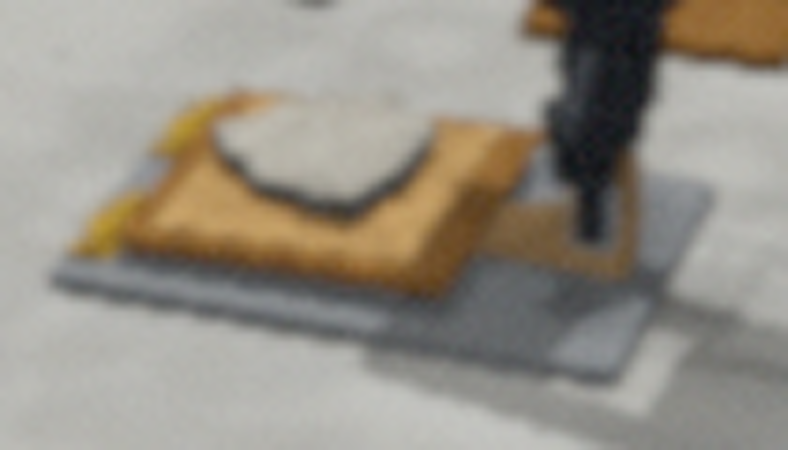

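The press released and the wedge slid in, giving about 4.6–4.9 mm of lift. TCP z is 1 mm above contact height and the wrist carries about 3 N, so the wedge may be slightly off the base. I'll settle it back down gently.

Request:
step_arm(
  claw=[0.2, 0.2, 0.2],
  travel=[
    [0, 0, 0.05],
    [0, 0, 0.1],
    [0, 0, 0.1],
  ],
  angular=[
    [0, 0, 0],
    [0, 0, 0],
    [0, 0, 0],
  ],
)

```text
time_s: 20.2
tool_pos: [514.4, 3.2, -7.3]
eef_rot: [0.044, 3.141, 0.0]
wrist_force: [-3.3, -0.7, -3.8]
gripper_width: 29.5
```

```bash
python3 look.py 18; python3 tilt.py side18.pkl
```

```text
20.2 [514.38   3.23  -7.33] [0.04 3.14 0.  ] 29.522916488558074 [-3.31 -0.74 -3.77] [0.04 0.76 0.04]
plat front band 153 33.40240321653741
side18.pkl (np.float64(0.02444414135294335), np.float64(36.78913559525205), np.float64(32.51141085848696), np.int64(418), np.float64(1.7071179583437857), np.float64(12.827367776631775))
```

Request:
step_arm(
  claw=[0.2, 0.2, 0.2],
  travel=[
    [0, 0, 0.04],
    [0, 0, 0.08],
    [0, 0, 0.08],
  ],
  angular=[
    [0, 0, 0],
    [0, 0, 0],
    [0, 0, 0],
  ],
)

```text
time_s: 20.6
tool_pos: [514.4, 3.2, -8.0]
eef_rot: [0.044, 3.141, -0.0]
wrist_force: [-2.7, 0.1, -4.2]
gripper_width: 29.3
```

```bash
python3 look.py 19; python3 tilt.py side19.pkl
```

```text
20.6 [514.39   3.23  -7.96] [ 0.04  3.14 -0.  ] 29.2673622696591 [-2.68  0.08 -4.23] [ 0.04  0.76 -0.01]
plat front band 153 32.69253627426582
side19.pkl (np.float64(0.021730051814228286), np.float64(36.302670889259666), np.float64(32.499911821769714), np.int64(413), np.float64(1.7359606571406312), np.float64(12.824192256850722))
```

View pics/s19.png

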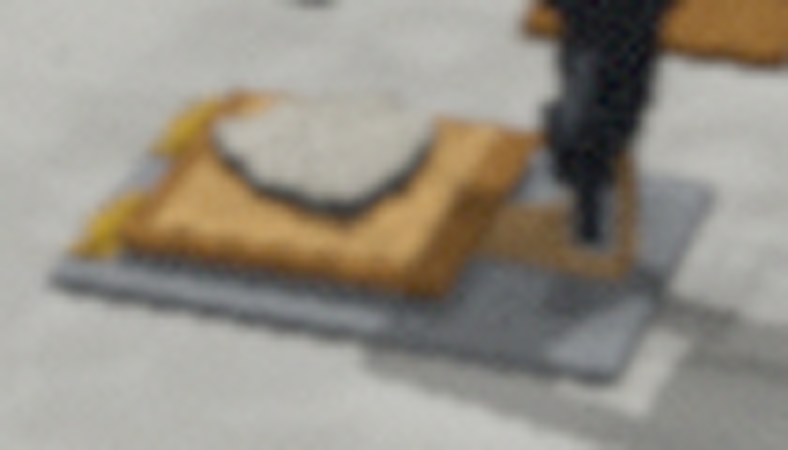

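Request:
step_arm(
  claw=[0.2, 0.2, 0.2, 0.2],
  travel=[
    [0, 0, 0.04],
    [0, 0, 0.08],
    [0, 0, 0.1],
    [0, 0, 0.1],
  ],
  angular=[
    [0, 0, 0],
    [0, 0, 0],
    [0, 0, 0],
    [0, 0, 0],
  ],
)

```text
time_s: 21.1
tool_pos: [514.4, 3.2, -8.1]
eef_rot: [0.044, 3.141, -0.0]
wrist_force: [-4.5, 1.6, 5.7]
gripper_width: 28.9
```

```bash
python3 look.py 20; python3 tilt.py side20.pkl
```

```text
21.1 [514.43   3.21  -8.11] [ 0.04  3.14 -0.  ] 28.88907537118376 [-4.5   1.62  5.71] [ 0.04  1.2  -0.02]
plat front band 147 32.336907861311744
side20.pkl (np.float64(0.021843208742466216), np.float64(36.029393487104116), np.float64(32.206831957172525), np.int64(424), np.float64(1.7135580394508203), np.float64(12.270652194687045))
```

Contact with the base is back (fz changed sign at z ≈ -8.1), and the lift is about 4.0–4.3 mm. I'll push about 3 mm more with only light vertical load.

Request:
step_arm(
  claw=[0.2, 0.2, 0.2, 0.2, 0.2, 0.2],
  travel=[
    [0, 0, -0.04],
    [-0.08, 0, -0.04],
    [-0.16, 0, -0.04],
    [-0.24, 0, -0.04],
    [-0.24, 0, -0.04],
    [-0.24, 0, -0.04],
  ],
  angular=[
    [0, 0, 0],
    [0, 0, 0],
    [0, 0, 0],
    [0, 0, 0],
    [0, 0, 0],
    [0, 0, 0],
  ],
)

```text
time_s: 21.8
tool_pos: [514.4, 3.2, -8.2]
eef_rot: [-0.043, -3.138, -0.0]
wrist_force: [-8.6, 0.1, 9.9]
gripper_width: 29.2
```

```bash
python3 look.py 21; python3 tilt.py side21.pkl
```

```text
21.8 [514.43   3.23  -8.16] [-0.04 -3.14 -0.  ] 29.21647846383165 [-8.58  0.12  9.87] [-0.    1.82 -0.01]
plat front band 148 32.103612696257244
side21.pkl (np.float64(0.022302974244461798), np.float64(35.9143253202232), np.float64(32.01130482744239), np.int64(421), np.float64(1.7037005174116886), np.float64(12.791238319826448))
```

Request:
step_arm(
  claw=[0.2, 0.2, 0.2, 0.2, 0.2],
  travel=[
    [0, 0, -0.03],
    [0, 0, -0.05],
    [0, 0, -0.07],
    [0, 0, -0.07],
    [0, 0, -0.07],
  ],
  angular=[
    [0, 0, 0],
    [0, 0, 0],
    [0, 0, 0],
    [0, 0, 0],
    [0, 0, 0],
  ],
)

```text
time_s: 22.4
tool_pos: [514.4, 3.2, -8.1]
eef_rot: [-0.043, -3.137, -0.0]
wrist_force: [-6.6, 0.4, 2.2]
gripper_width: 29.5
```

```bash
python3 look.py 22; python3 tilt.py side22.pkl
```

```text
22.4 [514.41   3.23  -8.11] [-0.04 -3.14 -0.  ] 29.548676360734436 [-6.6   0.44  2.15] [ 0.01  1.5  -0.02]
plat front band 163 31.994796111332334
side22.pkl (np.float64(0.01974500520643326), np.float64(35.76253956919298), np.float64(32.30716365806716), np.int64(401), np.float64(1.7387514629130532), np.float64(12.702097034797873))
```

Request:
step_arm(
  claw=[0.2, 0.2, 0.2, 0.2, 0.2],
  travel=[
    [-0.07, 0, -0.02],
    [-0.14, 0, -0.03],
    [-0.2, 0, -0.04],
    [-0.2, 0, -0.04],
    [-0.2, 0, -0.04],
  ],
  angular=[
    [0, 0, 0],
    [0, 0, 0],
    [0, 0, 0],
    [0, 0, 0],
    [0, 0, 0],
  ],
)

```text
time_s: 23.0
tool_pos: [518.8, 3.1, -7.7]
eef_rot: [0.044, 3.141, -0.0]
wrist_force: [-3.2, -0.9, -3.4]
gripper_width: 29.4
```

```bash
python3 look.py 23; python3 tilt.py side23.pkl
```

```text
23.0 [518.85   3.11  -7.71] [ 0.04  3.14 -0.  ] 29.40330707341785 [-3.18 -0.88 -3.44] [ 0.04  0.76 -0.01]
plat front band 120 26.13369635069398
side23.pkl (np.float64(0.03186405141473564), np.float64(37.90248822615042), np.float64(32.32627922857168), np.int64(416), np.float64(1.8691305724904546), np.float64(12.859009626179272))
```

A small slip left the lift at about 5.5–6 mm. I'll back off 1.6 mm while it's unloaded, then settle it on the base.

Request:
step_arm(
  claw=[0.2, 0.2, 0.2, 0.2, 0.2, 0.2],
  travel=[
    [0.08, 0, 0],
    [0.16, 0, 0],
    [0.16, 0, 0.03],
    [0.16, 0, 0.06],
    [0.16, 0, 0.07],
    [0.16, 0, 0.07],
  ],
  angular=[
    [0, 0, 0],
    [0, 0, 0],
    [0, 0, 0],
    [0, 0, 0],
    [0, 0, 0],
    [0, 0, 0],
  ],
)

```text
time_s: 23.7
tool_pos: [517.9, 3.0, -8.0]
eef_rot: [0.044, 3.14, -0.0]
wrist_force: [0.8, -0.2, -3.9]
gripper_width: 29.3
```

```bash
python3 look.py 24; python3 tilt.py side24.pkl
```

```text
23.7 [517.94   3.04  -7.98] [ 0.04  3.14 -0.  ] 29.31157106991549 [ 0.82 -0.16 -3.94] [0.   0.08 0.01]
plat front band 164 25.449090608226612
side24.pkl (np.float64(0.030578276677473832), np.float64(37.575617449478834), np.float64(32.22441903092091), np.int64(426), np.float64(1.9505809927359838), np.float64(12.73844019509005))
```

Request:
step_arm(
  claw=[0.2, 0.2, 0.2, 0.2],
  travel=[
    [0.04, 0, 0.02],
    [0.08, 0, 0.04],
    [0.08, 0, 0.06],
    [0.08, 0, 0.06],
  ],
  angular=[
    [0, 0, 0],
    [0, 0, 0],
    [0, 0, 0],
    [0, 0, 0],
  ],
)

```text
time_s: 24.2
tool_pos: [517.8, 3.0, -8.0]
eef_rot: [0.044, 3.138, -0.0]
wrist_force: [3.3, -0.5, 3.3]
gripper_width: 29.3
```

```bash
python3 look.py 25
python3 - <<'E'
from bench import r
from tilt import *
for i in range(4): print(tilt(r.get_image('side')))
a=r.get_image('side'); cv2.imwrite('pics/s25b.png',a['frame'][:,:,::-1])
o=r.observe(); print(o['tool_pos'],o['wrist_force'],o['time_s'])
E
```

```text
24.2 [517.78   3.05  -8.03] [ 0.04  3.14 -0.  ] 29.279382201611853 [ 3.31 -0.47  3.34] [-0.03 -0.26 -0.04]
plat front band 143 25.273922518751135
(np.float64(0.03029933118949074), np.float64(37.453172929420326), np.float64(32.15078997125945), np.int64(418), np.float64(1.7087375826798978), np.float64(12.416529891194386))
(np.float64(0.03066431618640643), np.float64(37.56110689737907), np.float64(32.19485156475795), np.int64(400), np.float64(1.5944810299612084), np.float64(12.718288806226667))
(np.float64(0.026817196016522642), np.float64(37.30348517655892), np.float64(32.610475873667454), np.int64(410), np.float64(1.7685560691219804), np.float64(12.48375136721529))
(np.float64(0.03138917128880292), np.float64(37.48205129808134), np.float64(31.98894632254083), np.int64(405), np.float64(1.705533882587583), np.float64(12.675758429632765))
[517.811   3.046  -8.047] [ 3.349 -0.451  6.455] 24.55
```

View pics/s25.png

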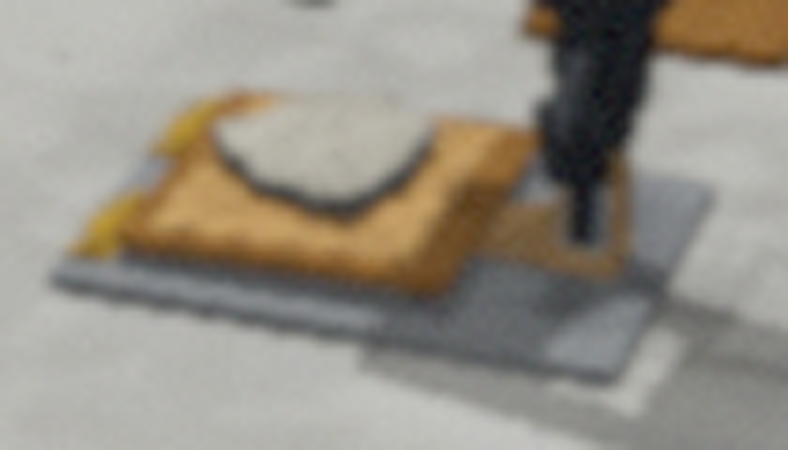

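View pics/w25.png

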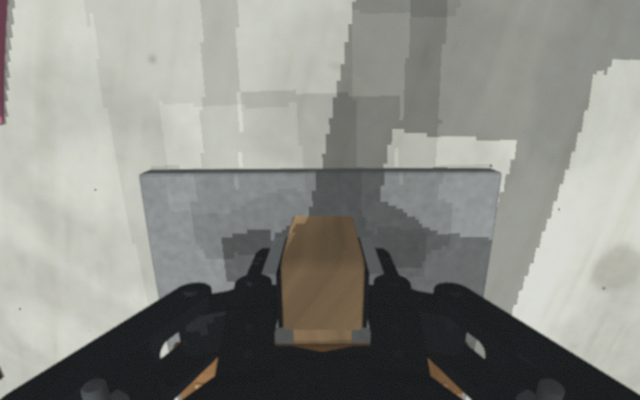

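Averages give 5.4–5.7 mm of lift. One more small correction back of about 1.5 mm.

Request:
step_arm(
  claw=[0.2, 0.2, 0.2, 0.2, 0.2, 0.2, 0.2],
  travel=[
    [0, 0, -0.06],
    [0.05, 0, -0.1],
    [0.08, 0, -0.1],
    [0.08, 0, -0.1],
    [0.06, 0, -0.06],
    [0.05, 0, -0.02],
    [0.05, 0, -0.02],
  ],
  angular=[
    [0, 0, 0],
    [0, 0, 0],
    [0, 0, 0],
    [0, 0, 0],
    [0, 0, 0],
    [0, 0, 0],
    [0, 0, 0],
  ],
)

```text
time_s: 25.25
tool_pos: [515.0, 3.2, -8.1]
eef_rot: [-0.043, -3.14, -0.0]
wrist_force: [0.8, -0.5, 8.5]
gripper_width: 29.2
```

```bash
python3 look.py 26
python3 - <<'E'
from bench import r
from tilt import *
T=[tilt(r.get_image('side'))[:3] for i in range(5)]; print(np.mean(T,0))
o=r.observe(); print(o['tool_pos'],o['wrist_force'],o['time_s'])
E
```

```text
25.25 [515.03   3.24  -8.12] [-0.04 -3.14 -0.  ] 29.2451914572451 [ 0.84 -0.53  8.45] [-0.01  0.12 -0.03]
plat front band 155 32.55171809592886
[ 0.021 36.186 32.502]
[515.067   3.218  -8.093] [1.111 0.145 7.025] 25.6
```

Request:
step_arm(
  claw=[0.2, 0.2, 0.2, 0.2, 0.2, 0.2, 0.2, 0.2],
  travel=[
    [0, 0, -0.06],
    [-0.05, 0, -0.12],
    [-0.12, 0, -0.13],
    [-0.19, 0, -0.13],
    [-0.19, 0, -0.13],
    [-0.19, 0, -0.07],
    [-0.19, 0, -0.03],
    [-0.19, 0, -0.03],
  ],
  angular=[
    [0, 0, 0],
    [0, 0, 0],
    [0, 0, 0],
    [0, 0, 0],
    [0, 0, 0],
    [0, 0, 0],
    [0, 0, 0],
    [0, 0, 0],
  ],
)

```text
time_s: 26.4
tool_pos: [514.6, 3.3, -8.1]
eef_rot: [-0.043, -3.136, -0.0]
wrist_force: [-6.7, -0.1, 6.5]
gripper_width: 29.5
```

```bash
python3 look.py 27
python3 - <<'E'
from bench import r
from tilt import *
T=[tilt(r.get_image('side'))[:3] for i in range(5)]; print(np.mean(T,0))
o=r.observe(); print(o['tool_pos'],o['wrist_force'],o['time_s'])
E
```

```text
26.4 [514.6    3.29  -8.15] [-0.04 -3.14 -0.  ] 29.53682338465041 [-6.65 -0.12  6.49] [-0.05  1.44 -0.01]
plat front band 150 32.053449223683955
[ 0.021 35.958 32.256]
[514.61    3.293  -8.162] [-6.624 -0.711  7.205] 26.75
```

Request:
step_arm(
  claw=[0.2, 0.2, 0.2, 0.2, 0.2, 0.2],
  travel=[
    [0, 0, -0.05],
    [0, 0, -0.09],
    [0, 0, -0.12],
    [0, 0, -0.14],
    [0, 0, -0.14],
    [0, 0, -0.14],
  ],
  angular=[
    [0, 0, 0],
    [0, 0, 0],
    [0, 0, 0],
    [0, 0, 0],
    [0, 0, 0],
    [0, 0, 0],
  ],
)

```text
time_s: 27.35
tool_pos: [517.6, 3.2, -7.0]
eef_rot: [-0.044, -3.141, -0.0]
wrist_force: [-2.9, 0.7, -3.9]
gripper_width: 29.3
```

Run:
```python
from bench import r
from tilt import *
T=[tilt(r.get_image('side'))[:3] for i in range(4)]; print(np.mean(T,0))
o=r.observe(); print(o['tool_pos'],o['wrist_force'],o['time_s'])
```

```text
[ 0.031 38.063 32.57 ]
[517.571   3.199  -6.955] [-3.616  0.667 -4.725] 27.55
```

Now x = 517.6 with the wedge held 1.1 mm off the base. I'll lower it straight onto the base.

Request:
step_arm(
  claw=[0.2, 0.2, 0.2, 0.2, 0.2, 0.2],
  travel=[
    [0, 0, 0.03],
    [0, 0, 0.06],
    [0, 0, 0.09],
    [0, 0, 0.12],
    [0, 0, 0.15],
    [0, 0, 0.15],
  ],
  angular=[
    [0, 0, 0],
    [0, 0, 0],
    [0, 0, 0],
    [0, 0, 0],
    [0, 0, 0],
    [0, 0, 0],
  ],
)

```text
time_s: 28.15
tool_pos: [517.8, 3.1, -8.1]
eef_rot: [0.044, 3.141, -0.0]
wrist_force: [-3.3, 0.1, -0.2]
gripper_width: 29.2
```

```bash
python3 look.py 28
python3 - <<'E'
from bench import r
from tilt import *
T=[tilt(r.get_image('side'))[:3] for i in range(6)]; print(np.mean(T,0),np.std(T,0))
o=r.observe(); print(o['tool_pos'],o['wrist_force'],o['time_s'])
a=r.get_image('side'); cv2.imwrite('pics/s28b.png',cv2.resize(a['frame'][140:230,240:400,::-1],None,fx=4.9,fy=4.9,interpolation=cv2.INTER_CUBIC))
E
```

```text
28.15 [517.76   3.14  -8.07] [ 0.04  3.14 -0.  ] 29.164021157903903 [-3.28  0.1  -0.21] [ 0.08  0.92 -0.01]
plat front band 142 25.067058932756026
[ 0.027 37.004 32.35 ] [0.002 0.211 0.214]
[517.804   3.144  -8.102] [-4.198 -0.363  4.079] 28.55
```

View pics/s28b.png

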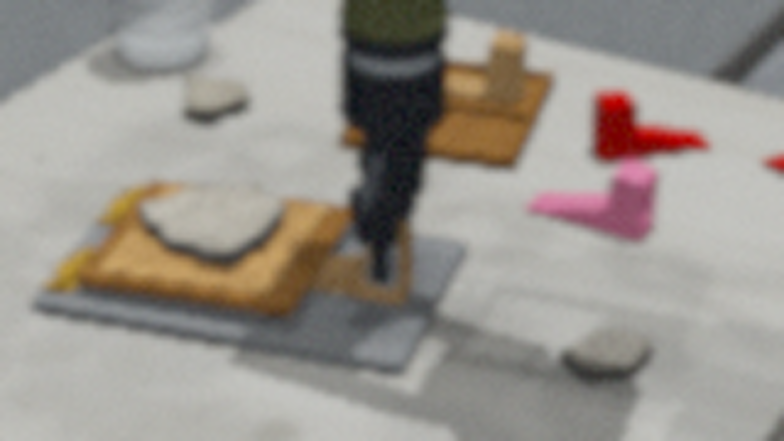

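The lift is 5.0–5.2 mm, the wedge sits on the base, and the grip is holding. Handing in.

Request:
step_arm(
  claw=[0.2, 0.2, 0.2, 0.2],
  travel=[
    [0, 0, 0],
    [0, 0, 0],
    [0, 0, 0],
    [0, 0, 0],
  ],
  angular=[
    [0, 0, 0],
    [0, 0, 0],
    [0, 0, 0],
    [0, 0, 0],
  ],
)

```text
time_s: 29.0
tool_pos: [517.8, 3.1, -8.1]
eef_rot: [0.044, 3.141, -0.0]
wrist_force: [-4.5, 0.5, 4.9]
gripper_width: 29.6
```

Run:
```python
from bench import r
from tilt import *
T=[tilt(r.get_image('side'))[:3] for i in range(3)]; print(np.mean(T,0))
o=r.observe(); print(o['tool_pos'],o['wrist_force'],o['time_s'],o['gripper_width'])
if o['gripper_width']>27 and abs(o['tool_pos'][0]-517.8)<0.8: print(r.finish_job())
```

```text
[ 0.026 36.924 32.293]
[517.802   3.138  -8.103] [-5.585  0.145  5.129] 29.15 28.8982268031819
the job is handed in; nothing more can be done
None
```

I handed the job in at 29.2 s. The thin wedge stands flat in the tray's empty bay. The thick wedge, still gripped and resting on the base, carries the front of the platform.

**Last checks:**
- **Lift:** the platform is up about 4.9–5.1 mm by side-camera depth, where the single readings scatter by about 0.2–0.3 mm.
- **Forces:** the wrist read about 5 N vertical and about 5 N along the push. The grip was 29 mm wide on the 30 mm block.
- **Sherds and look-alikes:** I saw no sherd shift in the side pictures and did not touch the look-alikes. I judged this by eye only, and the side camera could miss a shift of a millimetre or two.

**What went wrong or disagreed:**
- **First grasp missed:** the real fingertips sit about 35 mm short of the reported TCP. The gripper closed on top of the thin wedge with about 29 N. The wedge did not move, and I used the measured offset from then on.
- **Jerky final push:** the wedge stuck and slipped several times, so the lift moved between about 4 and 6 mm before I settled it. For short moments the arm held the wedge about 1 mm off the base.

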